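# Change the stamping jig over to the date stamp

### The job

Change the stamping jig over to the date stamp: move the round-window guide plate from the jig to the table at the jig's left, set the carton in the nest with its paper panel up, lay the oblong-window guide plate on it between the tall stops, and stand the stamp upright on the carton in that window. Lay the closed ink pad on the table at the jig's right; pad and spare plate lie flat, square to the jig, level with it front to back and two or three centimetres from its edge (left and right as the robot sees them). Leave the tally counter and the cup of sachets as they stand.

Things in the scene. Friction and masses are not known exactly. Their poses are not given: they have to be found in the camera images.
- jig: fixed jig: plywood base 92 (x) by 130 (y) by 8 mm high, black corner stops. Origin: centre of its underside, on the table; x roughly away from the robot, y to its left. Low stops (tops 25 mm above the table) form a 52 x 78 mm nest for the carton, floor 8 mm above the table; tall stops (tops 41 mm) a 67 x 107 mm place for a plate. Long sides open for fingers: the middle 54 mm (low), 76 mm (tall).
- guide_round: grey anodised aluminium guide plate, 60 mm (its x) by 100 mm (its y), 10 mm thick, with a round window 36 mm across in its middle. Origin: centre of its underside; z up. It starts on the jig, lying on the low stops with its underside 25 mm above the table.
- guide_oblong: grey anodised aluminium guide plate of the same outline, 60 mm (its x) by 100 mm (its y), 10 mm thick, with an oblong window 30 mm (x) by 50 mm (y) right through its middle. Origin: centre of its underside; z up. It lies flat on the table; on the carton in the jig its underside is 33 mm above the table.
- carton: small closed brown gift carton, 46 mm (its x) by 72 mm (its y), 25 mm high, with a white paper panel on its lid. Origin: centre of its underside; z up. Stiff.
- stamp: date stamp, 78 mm high: wooden foot 22 mm (its x) by 42 mm (its y), 23 mm high, and a round turned handle above it (z 28 to 78 mm, 26 mm thick at its widest, gripped well at z = 60 mm). Origin: centre of the foot's underside; z up. Either way round fits the window. On the carton in the jig its underside is 33 mm above the table.
- ink_pad: closed flat ink pad, grey tin lid on a blue base, 64 mm (its x) by 92 mm (its y), 16 mm high. Origin: centre of its underside; z up. The lid stays shut.
- counter: tally counter, a bystander to leave alone: small chrome hand counter standing upright, 26 by 50 mm, 56 mm high. Origin: centre of its underside.
- sachet_cup: white cup of sachets, a bystander to leave alone: 70 mm across, 79 mm high. Origin: centre of its underside.

How it is judged:
At the end, for the whole second after the job is handed in: Carton and oblong-window plate within 8 mm of the jig's centre, fully down; stamp upright in the window on the carton. Round-window plate left, ink pad right: flat, within 0.2 rad of square, 3-60 mm from the jig, centres within 25 mm of level with it. All at rest; bystanders moved under 20 mm (y of guide_round in the frame of jig between 0.118 and 0.175 m and x of guide_round in the frame of jig between -0.025 and 0.025 m and z of each of guide_round, ink_pad in the frame of jig below 0.004 m and angle between each of guide_round, ink_pad's own z axis and vertical below 0.05 rad and angle between the y axis of each of guide_round, ink_pad and the y axis of jig, either way round below 0.2 rad and linear speed of each of guide_round, ink_pad, carton, guide_oblong, stamp below 0.01 m/s and y of ink_pad in the frame of jig between -0.171 and -0.114 m and x of ink_pad in the frame of jig between -0.025 and 0.025 m and horizontal distance between each of carton, guide_oblong and jig below 0.008 m and angle between each of carton, guide_oblong's own z axis and vertical below 0.06 rad and z of carton in the frame of jig below 0.0105 m and z of guide_oblong in the frame of jig between 0.03 and 0.036 m and angle between the y axis of guide_oblong and the y axis of jig, either way round below 0.15 rad and horizontal distance between stamp and guide_oblong below 0.009 m and angle between stamp's own z axis and vertical below 0.1 rad and z of stamp in the frame of jig between 0.03 and 0.036 m and distance of each of counter, sachet_cup from where it was at the start of the episode below 0.02 m); the robot touches nothing.
It fails at once if the tally counter or the cup of sachets is pushed more than 20 mm or tipped (distance of any of counter, sachet_cup from where it was at the start of the episode above 0.02 m or angle between any of counter, sachet_cup's own z axis and vertical above 0.3 rad).
It also fails if it takes over 106 s, if anything falls off the work surface, if the arm or the gripper's body presses on something with over 40 N, if the wrist force passes 120 N, or if a joint passes its speed limit or range.

### The arm

A 7-joint arm with a two-finger parallel gripper is mounted at the origin on a cart in front of the work surface, level with it; the furniture and walls round the work are solid. World frame = base frame: x ahead of the robot, y to its left, z up, the work surface at z = 0. Lengths are in m, angles in rad, forces in N, time in s.
With the tool pointing down it reaches from about 0.4 to 0.9 m from the base axis. Payload 5.5 kg.
Tool frame: the origin (TCP) lies between the finger pads; the fingertips stand 22 mm ahead of it and the grasp point (between the pads) lies 3 mm ahead of it; z points along the fingers, y is the direction in which the jaws open and shut (so a half turn about z gives the same grasp; the last joint's range is limited). The gripper opens to 85 mm and grips with 20 to 120 N. Pads are 22 mm wide; open, the fingers measure 114 mm over their backs; the gripper's body (76 mm by 85 mm) begins 54 mm behind the grasp point. The pads swing forward as they close: fully open they stand 13 mm farther back than shut.
Start: joints at [1.566, 0.501, -0.427, 1.55, 0.221, 1.138, -0.21], TCP at [0.172, -0.627, 0.217] pointing down, gripper open.
Joint ranges: [-2.88, 2.88], [-0.31, 2.03], [-1.54, 1.56], [0.2, 2.42], [-1.41, 4.55], [0.19, 2.02], [-2.57, 2.57]. Speed limits (rad/s): [2.57, 2.57, 3.14, 3.14, 3.14, 3.14, 3.14].

### API

Orientations are given as a unit quaternion [x, y, z, w].
In Python, from rig import sense, camera, job_done gives the robot as it stands.
- The arm moves only by the tool drive_tool, never from a script. Its argument "series" is a list of rows, each an object with "travel": the shift along the tool's x, y, z scaled (see below), a list of three; "delta_rot": the turn, a rotation vector about the tool's x, y, z scaled (see below), a list of three. A call has 1 to 20 rows; each row is the pose to reach, as a shift and turn from the pose commanded when the call began, along the tool's axes at that moment, turning the shorter way round; what a row does not reach only later rows make up. The controller multiplies each number of a shift by 200 mm and each number of a turn by 180 degrees. A row lasts 1/8 s, in which the tool goes at most 62.5 mm and 10.7 degrees, less where a joint would pass 70% of its speed; a pose out of reach is approached as far as the arm can. A call with a number of a shift or a turn outside -1 to 1 is refused whole. A call with a gripper value outside its range is refused whole. "grip" is the closure, from -1 (fully open) to 1 (shut), set as the call begins (left out, the last holds). The fingers move at their own pace and stop on an object; "squeeze" is the grip in N (left out, the last holds). Time passes only in rows, so rows that repeat a pose let the fingers close. It gives the time, the measured TCP pose, the force and the opening at its end, in the units of the state.
- sense(): the state, without advancing time (a new reading comes with each control period).
- camera(name): name is "side" or "top"; returns a dict with "img" (420x560x3 uint8, red, green, blue), "z_map" (420x560 float32, m along the optical axis (not along the pixel's ray), 0 where there is no reading), "mtx" (3x3 intrinsics, pixels), "position" and "orientation" of the camera in the world. Camera axes: x right, y down, z forward; pixel columns grow to the right and rows downward; lengths in m; the calibration is good to about 2 mm. A picture is of the moment at which its call begins.
- job_done(): hands the job in, once; it reports no verdict.
The state is a dict: "clock": time; "qpos": joint angles; "qvel": joint speeds; "joint_torque": joint torques, N m; "tool_pos": TCP position; "eef_rot": TCP orientation; "wrist_force": force on the tool from outside, world axes, zero at the start; "torque": the same for the moment, N m; "width": finger opening in m.
Only numpy, scipy, OpenCV 4.12 (cv2) and the standard library are available. Lean on these libraries where they do the work, as an engineer would, in place of code of your own. Each camera call takes 0.05 s, during which the arm holds its last target. There are 200 camera calls.

## Working session

There is one attempt and no reset: what is moved stays moved. The work goes in short steps, Python scripts to look and compute and a tool call to move; the robot and the scene stay as the last step left them, time stands still between calls to the robot, and variables do not carry over. Pictures are saved under pics/ and viewed, about 12 in all and at most 16, crops included, and the job is handed in when it is done.

Besides the shell and the picture viewer there is one more tool, called after ">>>" as name(argument=value, ...), one argument or row to a line, values as JSON. drive_tool: Moves the arm, as the interface text tells. Shifts and turns lie within -1 to 1; 1 stands for 200 mm of shift or 180 degrees of turn. Its arguments: {"type":"object","properties":{"series":{"type":"array"},"grip":{"type":"number"},"squeeze":{"type":"number"}},"required":["series"]}

```bash
ls; mkdir -p pics; cat > h.py <<'E'
import numpy as np, cv2
from rig import sense, camera, job_done
from scipy.spatial.transform import Rotation as R
def snap(name,tag=None):
    c=camera(name); 
    if tag: cv2.imwrite(f'pics/{tag}.png',c['img'][:,:,::-1])
    np.savez(f'/tmp/{tag or name}.npz',**c); return c
def cloud(c):
    h,w=c['z_map'].shape;u,v=np.meshgrid(np.arange(w),np.arange(h));z=c['z_map']
    K=c['mtx'];p=np.stack([(u-K[0,2])/K[0,0]*z,(v-K[1,2])/K[1,1]*z,z],-1)
    return p@R.from_quat(c['orientation']).as_matrix().T+c['position']
E
python3 - <<'E'
from h import *
print(sense())
for n in('side','top'):
    c=snap(n,n+'0');print(n,c['mtx'],c['position'],R.from_quat(c['orientation']).as_matrix().round(3))
E
```

```text
pics
{'clock': 0.0, 'qpos': array([ 1.56619253,  0.50186971, -0.42678886,  1.55145552,  0.22079597,
        1.13831973, -0.21030699]), 'qvel': array([-0.00026964, -0.0002029 , -0.00060181, -0.00035553,  0.00100078,
       -0.00038786, -0.00075969]), 'joint_torque': array([-6.08533210e-04, -5.69518518e+01, -5.81649005e+00, -2.80945534e+01,
        1.05641579e-02,  1.17249021e-02, -4.71854236e-07]), 'tool_pos': array([ 0.17176208, -0.62613331,  0.21614318]), 'eef_rot': array([ 9.91045015e-01,  1.33524463e-01, -9.86689428e-05, -9.92714403e-04]), 'wrist_force': array([ 0.53780839, -0.2720732 ,  1.35401654]), 'torque': array([ 0.04271854, -0.01267903, -0.03333753]), 'width': 0.08501943045137586}
side [[493.35538066   0.         280.26541809]
 [  0.         493.35538066 207.41215154]
 [  0.           0.           1.        ]] [1.48763611 0.18674976 0.57127625] [[-0.214  0.464 -0.86 ]
 [ 0.977  0.112 -0.182]
 [ 0.012 -0.879 -0.477]]
top [[404.71219712   0.         282.76915241]
 [  0.         404.71219712 202.31671524]
 [  0.           0.           1.        ]] [ 0.41875747 -0.00255385  0.91945254] [[ 0.015 -0.989  0.149]
 [-1.    -0.014  0.009]
 [-0.007 -0.15  -0.989]]
```

View pics/top0.png

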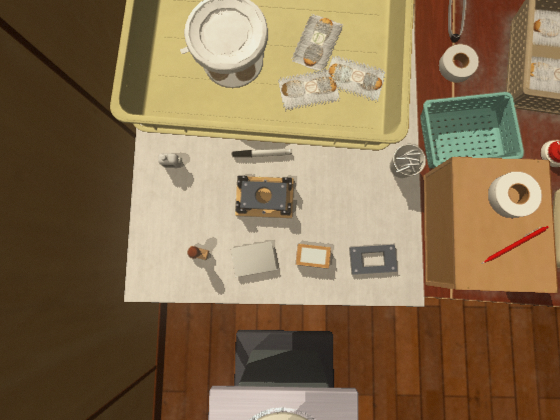

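View pics/side0.png

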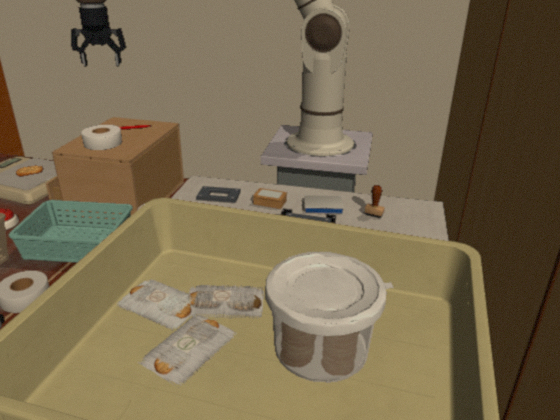

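Top view: the jig with the round plate is at (265,195), with a loose pen behind it at (262,154). The counter is at (172,159), the cup at (407,160), the stamp upright at (200,253), the pad at (255,260), the carton at (314,255) and the oblong plate at (374,259). Next I'll view an enlarged crop and measure with the depth map.

```bash
cat >> h.py <<'E'
def rects(c,zlo=.004,box=(.25,.68,-.36,.4),amin=60):
    """connected raised regions: fitted rectangle of points within 4 mm of the region's top"""
    P=cloud(c);m=(c['z_map']>0)&(P[...,2]>zlo)&(P[...,0]>box[0])&(P[...,0]<box[1])&(P[...,1]>box[2])&(P[...,1]<box[3])
    n,l,s,ce=cv2.connectedComponentsWithStats(m.astype(np.uint8),connectivity=4)
    for i in range(1,n):
        if s[i,4]<amin: continue
        q=P[l==i];t=np.percentile(q[:,2],85);k=q[abs(q[:,2]-t)<.004]
        (cx,cy),(w,h),a=cv2.minAreaRect((k[:,:2]*1000).astype(np.float32))
        print('px',ce[i].round(),'n',s[i,4],'ztop %.4f zmax %.4f'%(t,q[:,2].max()),'c %.1f %.1f size %.1f %.1f ang %.1f'%(cx,cy,w,h,a))
E
python3 - <<'E'
from h import *
c=dict(np.load('/tmp/top0.npz'))
P=cloud(c)
print('table z',[P[v,u].round(4) for u,v in((150,220),(320,210),(390,230),(230,225),(290,280))])
rects(c)
cv2.imwrite('pics/crop0.png',cv2.resize(c['img'][140:300,140:430,::-1],None,fx=2.7,fy=2.7,interpolation=cv2.INTER_CUBIC))
c=dict(np.load('/tmp/side0.npz'));print('side');P=cloud(c);print(P[215,420]);rects(c)
E
```

```text
table z [array([0.5121, 0.3077, 0.0042]), array([ 0.5413, -0.0795, -0.0007]), array([ 0.4976, -0.2381,  0.0008]), array([ 0.5038,  0.1257, -0.0008]), array([ 0.3828, -0.0128,  0.0039])]
px [367. 139.] n 366 ztop 0.1141 zmax 0.1172 c 673.9 -149.2 size 183.4 12.2 ang 90.0
px [407. 161.] n 893 ztop 0.0694 zmax 0.0804 c 645.0 -265.5 size 69.0 68.8 ang 10.2
px [451. 223.] n 7127 ztop 0.1663 zmax 0.1712 c 501.3 -335.2 size 49.6 249.2 ang 90.0
px [260. 153.] n 362 ztop 0.0177 zmax 0.0204 c 671.2 58.8 size 13.7 131.4 ang 3.6
px [169. 160.] n 292 ztop 0.0484 zmax 0.0602 c 644.9 264.5 size 23.1 40.2 ang 0.1
px [264. 197.] n 2272 ztop 0.0381 zmax 0.0466 c 569.7 49.3 size 121.2 80.9 ang 88.5
px [253. 259.] n 1219 ztop 0.0185 zmax 0.0225 c 428.3 69.7 size 63.9 91.9 ang 10.9
px [313. 256.] n 715 ztop 0.0281 zmax 0.0316 c 436.8 -61.4 size 72.5 45.9 ang 84.3
px [373. 259.] n 950 ztop 0.0128 zmax 0.0161 c 431.6 -195.9 size 59.9 100.3 ang 4.6
px [197. 253.] n 226 ztop 0.0777 zmax 0.0817 c 438.5 192.1 size 18.6 20.6 ang 0.9
side
[ 0.41568672  0.29991962 -0.00106938]
px [148. 169.] n 4772 ztop 0.1631 zmax 0.1669 c 504.0 -335.7 size 49.3 254.3 ang 89.4
px [375. 202.] n 372 ztop 0.0679 zmax 0.0786 c 448.4 192.5 size 16.8 25.2 ang 4.3
px [218. 193.] n 437 ztop 0.0103 zmax 0.0118 c 434.3 -195.7 size 69.4 100.5 ang 4.7
px [270. 197.] n 494 ztop 0.0251 zmax 0.0274 c 439.7 -61.6 size 73.6 52.2 ang 85.1
px [324. 203.] n 601 ztop 0.0158 zmax 0.0180 c 430.1 70.4 size 70.5 91.1 ang 9.9
px [309. 216.] n 303 ztop 0.0386 zmax 0.0425 c 546.6 50.0 size 120.5 29.7 ang 87.2
```

View pics/crop0.png

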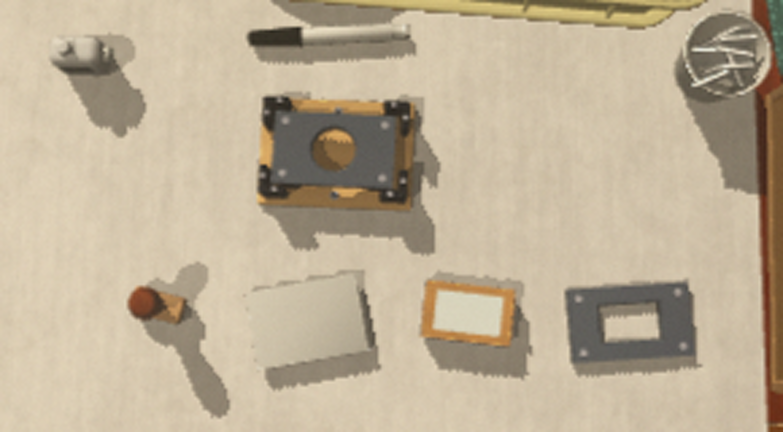

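The crop shows the plates, pad, carton and stamp, all roughly square to the robot. The stamp foot is at crop (172,305). Now the jig, round plate and stamp foot yaw in finer detail, plus a move helper.

```bash
cat >> h.py <<'E'
def rows(dx=0,dy=0,dz=0,yaw=0,cmd_yaw=None):
    """numbers for a world shift (m) and world turn (deg) from the present tool pose"""
    M=R.from_quat(sense()['eef_rot']).as_matrix()
    print('travel',(M.T@[dx,dy,dz]/.2).round(3),'rotz',round(-yaw/180,4),'toolx yaw %.2f'%np.degrees(np.arctan2(M[1,0],M[0,0])))
E
python3 - <<'E'
from h import *
A=dict(np.load('/tmp/top0.npz'));B=dict(np.load('/tmp/side0.npz'))
def fit(n,q):
    (cx,cy),(w,h),a=cv2.minAreaRect((q[:,:2]*1000).astype(np.float32));print(n,len(q),'%.1f %.1f size %.1f %.1f ang %.1f'%(cx,cy,w,h,a),'z',np.percentile(q[:,2],[5,50,95]).round(4))
def sel(c,x0,x1,y0,y1,z0,z1,dark=None):
    P=cloud(c);m=(c['z_map']>0)
    for i,(a,b) in enumerate(((x0,x1),(y0,y1),(z0,z1))): m&=(P[...,i]>a)&(P[...,i]<b)
    if dark is not None: m&=dark(c['img'].astype(int))
    return P[m]
grey=lambda I:(abs(I[...,0]-I[...,2])<35)&(I.max(-1)>50)&(I.max(-1)<130)
for n,c in(('top',A),('side',B)):
    fit(n+' jig all',sel(c,.49,.64,-.05,.15,.006,.06))
    fit(n+' plate',sel(c,.51,.63,-.05,.15,.032,.0405,grey))
    fit(n+' stops',sel(c,.49,.64,-.05,.15,.042 if n=='top' else .0395,.06))
    fit(n+' foot',sel(c,.40,.48,.14,.24,.006,.026))
    fit(n+' handle',sel(c,.40,.48,.14,.24,.035,.085))
rows(-.02,.2,.1,74.6); rows(.38,.676,.1)
cv2.imwrite('pics/stamp.png',cv2.resize(B['img'][175:230,340:410,::-1],None,fx=8,fy=8,interpolation=cv2.INTER_CUBIC))
E
```

```text
top jig all 2245 557.4 37.9 size 157.8 125.0 ang 81.8 z [0.0075 0.0345 0.041 ]
top plate 1054 569.0 48.3 size 120.0 80.8 ang 89.3 z [0.0338 0.0364 0.0395]
top stops 67 569.0 49.6 size 117.5 79.9 ang 88.8 z [0.0421 0.0432 0.0446]
top foot 85 435.8 190.2 size 39.6 33.0 ang 84.9 z [0.0138 0.0241 0.0256]
top handle 125 438.8 191.3 size 23.0 25.5 ang 58.6 z [0.0655 0.0761 0.0798]
side jig all 303 546.6 50.0 size 120.5 29.7 ang 87.2 z [0.0314 0.0348 0.0399]
side plate 208 546.6 50.0 size 120.5 29.7 ang 87.2 z [0.0329 0.0346 0.0389]
side stops 27 545.2 50.5 size 118.3 24.1 ang 87.9 z [0.0395 0.04   0.0424]
side foot 171 445.0 192.1 size 43.5 23.8 ang 85.4 z [0.0086 0.0197 0.0238]
side handle 167 447.0 191.4 size 24.3 20.4 ang 79.2 z [0.0382 0.0625 0.0758]
travel [ 0.168 -0.992 -0.498] rotz -0.4144 toolx yaw 15.35
travel [ 2.727 -2.757 -0.495] rotz 0.0 toolx yaw 15.35
```

View pics/stamp.png

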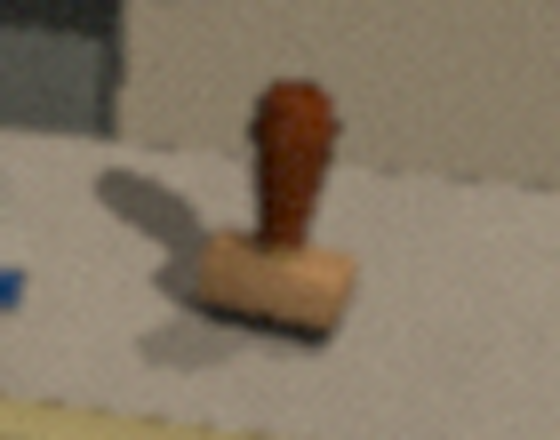

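Stamp crop: it stands upright, with its foot's long edge running from (205,240) to (355,262), so the foot lies nearly along y at about -5° yaw. Setting out.

>>> drive_tool(
  series=[
    {"travel": [0, 0, -0.5], "delta_rot": [0, 0, 0]},
    {"travel": [0, 0, -0.5], "delta_rot": [0, 0, -0.06]},
    {"travel": [0.17, -0.99, -0.5], "delta_rot": [0, 0, -0.42]},
    {"travel": [0.17, -0.99, -0.5], "delta_rot": [0, 0, -0.42]},
    {"travel": [0.17, -0.99, -0.5], "delta_rot": [0, 0, -0.42]},
    {"travel": [0.17, -0.99, -0.5], "delta_rot": [0, 0, -0.42]},
    {"travel": [0.17, -0.99, -0.5], "delta_rot": [0, 0, -0.42]},
    {"travel": [0.17, -0.99, -0.5], "delta_rot": [0, 0, -0.42]},
    {"travel": [0.17, -0.99, -0.5], "delta_rot": [0, 0, -0.42]},
  ],
  grip=-0.41,
)

```text
clock: 1.23
tool_pos: [0.1522, -0.4266, 0.317]
eef_rot: [0.702, 0.712, 0.0, -0.0]
wrist_force: [0.2, 0.7, -0.5]
width: 0.0607
```

>>> drive_tool(
  series=[
    {"travel": [0.8, 0.7, 0], "delta_rot": [0, 0, 0.013]},
    {"travel": [0.8, 0.7, 0], "delta_rot": [0, 0, 0.013]},
    {"travel": [0.8, 0.7, 0], "delta_rot": [0, 0, 0.013]},
    {"travel": [0.8, 0.7, 0], "delta_rot": [0, 0, 0.013]},
  ],
)

```text
clock: 1.72
tool_pos: [0.2918, -0.2616, 0.3173]
eef_rot: [0.715, 0.699, -0.0, 0.0]
wrist_force: [-0.6, -0.6, -0.4]
width: 0.0606
```

>>> drive_tool(
  series=[
    {"travel": [0.8, 0.7, 0], "delta_rot": [0, 0, 0]},
    {"travel": [0.8, 0.7, 0], "delta_rot": [0, 0, 0]},
    {"travel": [0.8, 0.7, 0], "delta_rot": [0, 0, 0]},
    {"travel": [0.8, 0.7, 0], "delta_rot": [0, 0, 0]},
  ],
)

```text
clock: 2.22
tool_pos: [0.4356, -0.1045, 0.3178]
eef_rot: [0.715, 0.699, 0.001, 0.001]
wrist_force: [-0.5, -1.6, -0.0]
width: 0.0601
```

>>> drive_tool(
  series=[
    {"travel": [0.8, 0.7, 0.5], "delta_rot": [0, 0, 0]},
    {"travel": [0.8, 0.7, 0.5], "delta_rot": [0, 0, 0]},
    {"travel": [0.8, 0.7, 0.5], "delta_rot": [0, 0, 0]},
    {"travel": [0.8, 0.7, 0.5], "delta_rot": [0, 0, 0]},
    {"travel": [0.8, 0.7, 0.5], "delta_rot": [0, 0, 0]},
    {"travel": [0.8, 0.7, 0.5], "delta_rot": [0, 0, 0]},
  ],
)

```text
clock: 2.98
tool_pos: [0.5771, 0.0483, 0.2168]
eef_rot: [0.716, 0.698, -0.0, -0.0]
wrist_force: [0.8, -0.4, 0.4]
width: 0.0603
```

```bash
python3 - <<'E'
from h import *
s=sense();print(s['tool_pos'],s['width'],s['qpos'].round(2));c=snap('side','s1')
P=cloud(c);t=s['tool_pos'];m=(c['z_map']>0)&(abs(P[...,0]-t[0])<.1)&(abs(P[...,1]-t[1])<.03)&(P[...,2]>.1)&(P[...,2]<t[2]+.06)
q=P[m];v,u=np.where(m);print(len(q),'tip z',np.sort(q[:,2])[:15].round(4), u.min(),u.max(),v.min(),v.max())
b=v.max();print([P[r,cc].round(4) for r,cc in zip(v,u) if r>b-4][::3])
rows(.569-t[0],.049-t[1],0)
cv2.imwrite('pics/s1c.png',cv2.resize(c['img'][60:260,220:420,::-1],None,fx=3,fy=3,interpolation=cv2.INTER_CUBIC))
E
```

```text
[0.57711275 0.04834455 0.21684027] 0.060252149686470656 [ 0.65  0.56 -1.06  1.72  0.53  1.18 -0.59]
336 tip z [0.2362 0.2362 0.2366 0.2368 0.2368 0.2369 0.2371 0.2372 0.2372 0.2372
 0.2373 0.2374 0.2379 0.2379 0.238 ] 299 318 110 141
[array([0.6147, 0.0364, 0.2407]), array([0.624 , 0.0437, 0.2447]), array([0.6227, 0.0491, 0.2448]), array([0.6145, 0.0536, 0.2422]), array([0.6156, 0.0366, 0.239 ]), array([0.6169, 0.0426, 0.2401]), array([0.6184, 0.0485, 0.2412]), array([0.6155, 0.0538, 0.2406]), array([0.6158, 0.0386, 0.2373]), array([0.6162, 0.0444, 0.238 ]), array([0.616 , 0.052 , 0.2386]), array([0.6167, 0.0446, 0.2362]), array([0.6169, 0.0504, 0.2368]), array([0.6149, 0.0558, 0.2366])]
travel [ 0.002 -0.041  0.   ] rotz 0.0 toolx yaw 88.44
```

View pics/s1c.png

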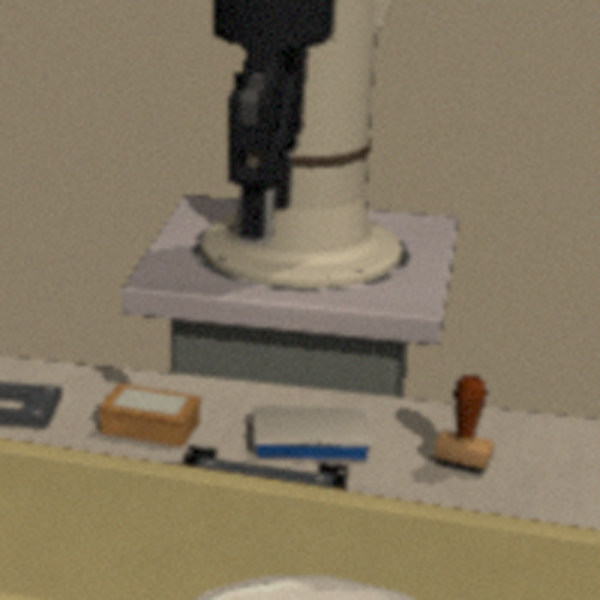

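The crop shows the front finger's tip at crop (253,235), i.e. full image (304.3,138.3). I'll compute its height.

```bash
python3 - <<'E'
from h import *
c=dict(np.load('/tmp/s1.npz'));K=c['mtx']
for u,v in((304.3,138.3),(313,129)):
  r=R.from_quat(c['orientation']).as_matrix()@np.array([(u-K[0,2])/K[0,0],(v-K[1,2])/K[1,1],1])
  for x in(.54,.61,.618): print(u,x,(c['position']+r*(x-c['position'][0])/r[0]).round(4))
E
```

```text
304.3 0.54 [0.54   0.0346 0.2128]
304.3 0.61 [0.61   0.0458 0.2393]
304.3 0.618 [0.618  0.0471 0.2423]
313 0.54 [0.54   0.0517 0.2343]
313 0.61 [0.61   0.0617 0.2592]
313 0.618 [0.618  0.0628 0.262 ]
```

```bash
python3 - <<'E'
from h import *
c=dict(np.load('/tmp/s1.npz'));P=cloud(c)
for v in range(60,160,4): print(v,P[v,304].round(3),c['img'][v,304],P[v,310].round(3))
cv2.imwrite('pics/s1d.png',cv2.resize(c['img'][90:170,270:350,::-1],None,fx=7,fy=7,interpolation=cv2.INTER_NEAREST))
E
```

```text
60 [0.615 0.041 0.386] [25 24 32] [0.614 0.051 0.386]
64 [0.616 0.041 0.379] [22 22 27] [0.618 0.052 0.38 ]
68 [0.616 0.041 0.372] [26 21 23] [0.616 0.052 0.373]
72 [0.617 0.042 0.366] [33 27 26] [0.617 0.053 0.366]
76 [0.616 0.042 0.358] [24 27 27] [0.614 0.052 0.358]
80 [0.617 0.042 0.351] [28 28 26] [0.616 0.053 0.352]
84 [0.614 0.042 0.344] [46 43 42] [0.618 0.054 0.345]
88 [0.628 0.045 0.34 ] [50 51 47] [0.622 0.055 0.339]
92 [0.647 0.048 0.338] [71 71 66] [0.641 0.058 0.337]
96 [0.646 0.048 0.331] [52 47 48] [0.638 0.058 0.329]
100 [0.644 0.048 0.323] [52 50 43] [0.639 0.058 0.322]
104 [0.644 0.048 0.316] [27 26 27] [0.636 0.058 0.315]
108 [0.643 0.049 0.309] [19 17 21] [0.638 0.058 0.308]
112 [ 0.045 -0.049  0.11 ] [55 47 41] [0.635 0.058 0.299]
116 [0.636 0.048 0.292] [37 37 35] [0.63  0.058 0.29 ]
120 [0.642 0.049 0.286] [17 17 16] [0.635 0.059 0.285]
124 [0.622 0.046 0.272] [16 13 19] [0.618 0.057 0.271]
128 [0.622 0.046 0.264] [27 24 22] [0.618 0.057 0.263]
132 [0.622 0.047 0.256] [14 11  8] [0.619 0.058 0.256]
136 [0.62  0.047 0.248] [14 26 19] [0.617 0.058 0.247]
140 [1.488 0.187 0.571] [82 78 69] [ 0.066 -0.024  0.029]
144 [ 0.068 -0.042  0.015] [144 135 113] [ 0.069 -0.023  0.018]
148 [ 0.085 -0.038  0.009] [137 126 103] [ 0.09  -0.019  0.013]
152 [ 0.104 -0.035  0.004] [129 121 100] [ 0.108 -0.016  0.007]
156 [ 0.126 -0.031 -0.   ] [147 136 128] [ 0.114 -0.014 -0.003]
```

View pics/s1d.png

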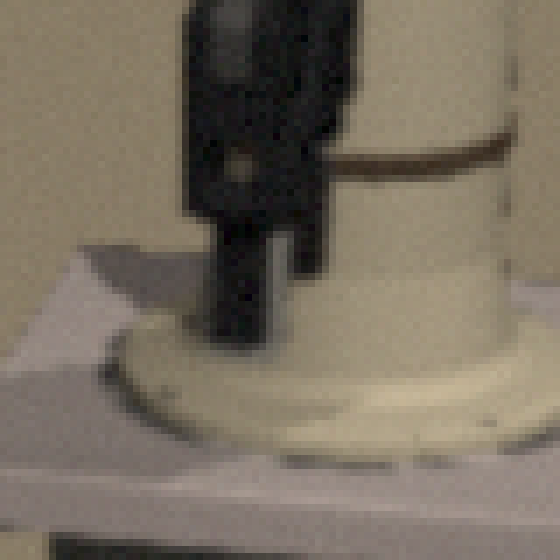

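```bash
python3 - <<'E'
from h import *
s=sense();t=s['tool_pos'];print(s['clock'],t)
for n in('side','top'):
    c=snap(n,n[0]+'2');P=cloud(c)
    m=(c['z_map']>0)&(abs(P[...,0]-t[0])<.12)&(abs(P[...,1]-t[1])<.08)&(P[...,2]>.12)
    q=P[m];v,u=np.where(m);print(n,len(q),'z',np.percentile(q[:,2],[0,1,5,20,50]).round(3),'px',u.min(),u.max(),v.min(),v.max())
print(sense()['clock'])
c=dict(np.load('/tmp/t2.npz'));rects(c)
cv2.imwrite('pics/t2c.png',cv2.resize(c['img'][100:300,160:400,::-1],None,fx=3,fy=3,interpolation=cv2.INTER_CUBIC))
E
```

```text
3.025 [0.57724861 0.04737942 0.2173179 ]
side 4461 z [0.237 0.243 0.264 0.33  0.398] px 290 338 0 141
top 23238 z [0.328 0.61  0.626 0.636 0.652] px 157 341 0 206
3.125
px [358. 233.] n 74113 ztop 0.7297 zmax 0.7479 c 383.1 -85.7 size 47.8 72.9 ang 15.1
px [407. 161.] n 888 ztop 0.0692 zmax 0.0816 c 645.0 -265.3 size 69.0 68.4 ang 12.3
px [169. 160.] n 290 ztop 0.0486 zmax 0.0596 c 645.8 265.2 size 21.0 38.2 ang 0.9
px [197. 253.] n 225 ztop 0.0776 zmax 0.0805 c 439.6 191.5 size 20.4 20.1 ang 36.6
```

View pics/t2c.png

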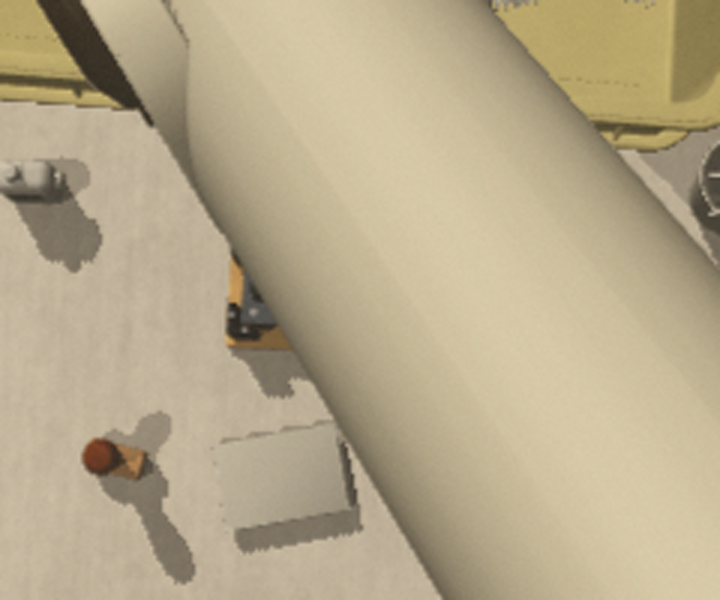

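The picture from above is blocked by the forearm, so the side camera has to do the work here. It puts the fingertips at about z 0.238, which is 40 mm higher than the text implies. I'll centre over the plate, go lower, and measure again to settle this.

>>> drive_tool(
  series=[
    {"travel": [0, -0.04, 0.25], "delta_rot": [0, 0, 0]},
    {"travel": [0, -0.04, 0.55], "delta_rot": [0, 0, 0]},
    {"travel": [0, -0.04, 0.55], "delta_rot": [0, 0, 0]},
    {"travel": [0, -0.04, 0.55], "delta_rot": [0, 0, 0]},
  ],
  grip=-1,
)

```text
clock: 3.62
tool_pos: [0.5708, 0.0485, 0.1095]
eef_rot: [0.716, 0.698, 0.001, 0.001]
wrist_force: [1.0, 0.4, 1.3]
width: 0.0854
```

```bash
cat >> h.py <<'E'
def tips(tag):
    s=sense();t=s['tool_pos'];print('tcp',t.round(4),'w %.4f'%s['width'],'F',s['wrist_force'].round(1))
    c=snap('side',tag);P=cloud(c)
    m=(c['z_map']>0)&(abs(P[...,0]-t[0])<.1)&(abs(P[...,1]-t[1])<.025)&(P[...,2]>t[2]-.025)&(P[...,2]<t[2]+.15)
    v,u=np.where(m)
    for r in range(v.max()-12,v.max()+1,2):
        k=v==r; print(r,u[k].min(),u[k].max(),P[r,u[k]].mean(0).round(4))
    return c
E
python3 - <<'E'
from h import *
c=tips('s3')
cv2.imwrite('pics/s3c.png',cv2.resize(c['img'][80:240,240:400,::-1],None,fx=3.7,fy=3.7,interpolation=cv2.INTER_CUBIC))
E
```

```text
tcp [0.5708 0.0485 0.1095] w 0.0854 F [1.  0.4 1.3]
177 297 308 [0.6258 0.0476 0.1656]
179 297 308 [0.6264 0.0479 0.1616]
181 297 308 [0.6256 0.0479 0.1569]
183 297 308 [0.6252 0.048  0.1524]
185 297 308 [0.6251 0.0481 0.148 ]
187 297 307 [0.6261 0.0474 0.144 ]
189 299 306 [0.6224 0.048  0.1379]
```

View pics/s3c.png

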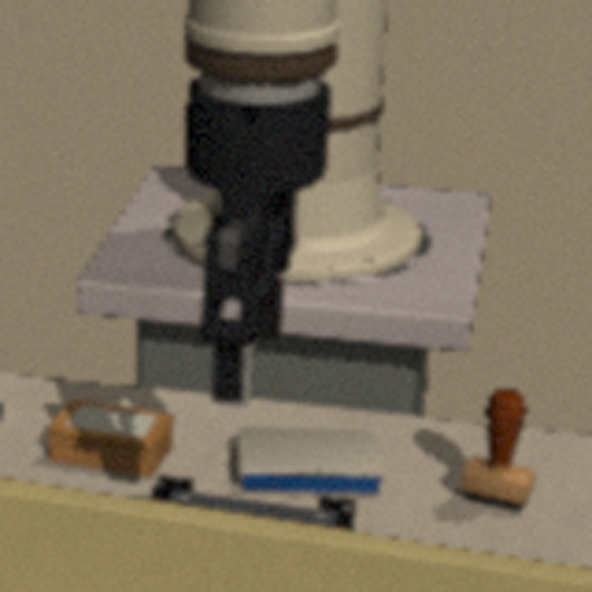

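Crop: the open fingertip is at (228,398), about z 0.138, while the TCP reads 0.1095. I'll test which is right by going to the height the text implies and closing with light force. This is harmless in either case.

>>> drive_tool(
  series=[
    {"travel": [0, -0.01, 0.2], "delta_rot": [0, 0, 0]},
    {"travel": [0, -0.01, 0.335], "delta_rot": [0, 0, 0]},
    {"travel": [0, -0.01, 0.335], "delta_rot": [0, 0, 0]},
    {"travel": [0, -0.01, 0.335], "delta_rot": [0, 0, 0]},
  ],
)

```text
clock: 4.18
tool_pos: [0.5694, 0.0492, 0.0427]
eef_rot: [0.716, 0.698, 0.001, 0.001]
wrist_force: [0.4, -0.0, -0.1]
width: 0.0854
```

>>> drive_tool(
  series=[
    {"travel": [0, 0, 0], "delta_rot": [0, 0, 0]},
    {"travel": [0, 0, 0], "delta_rot": [0, 0, 0]},
    {"travel": [0, 0, 0], "delta_rot": [0, 0, 0]},
    {"travel": [0, 0, 0], "delta_rot": [0, 0, 0]},
  ],
  grip=-0.2,
  squeeze=30,
)

```text
clock: 4.68
tool_pos: [0.5675, 0.0487, 0.0403]
eef_rot: [0.716, 0.698, 0.0, 0.0]
wrist_force: [-0.9, 0.0, 0.1]
width: 0.0513
```

```bash
python3 - <<'E'
from h import *
c=tips('s4')
E
```

```text
tcp [0.5675 0.0487 0.0403] w 0.0513 F [-0.9  0.   0.1]
208 298 308 [0.6049 0.0477 0.0858]
210 298 308 [0.6059 0.048  0.0816]
212 298 308 [0.6058 0.0482 0.0769]
214 297 308 [0.5998 0.0463 0.0687]
216 296 316 [0.5766 0.0506 0.0517]
218 302 318 [0.57   0.0585 0.0441]
220 315 317 [0.5605 0.0703 0.0354]
```

The fingers closed to 51 mm, so nothing was between the pads. The camera is right: the tips sit about 38 mm higher than the reported TCP implies (shut tips ≈ TCP+16 mm). The last reading was cut off by the bin rim at a sight-line height of 0.073. I'll go down by the camera's measure.

>>> drive_tool(
  series=[
    {"travel": [0, 0, 0], "delta_rot": [0, 0, 0]},
    {"travel": [0, 0, 0], "delta_rot": [0, 0, 0]},
    {"travel": [0, 0.005, 0.1], "delta_rot": [0, 0, 0]},
    {"travel": [0, 0.005, 0.18], "delta_rot": [0, 0, 0]},
    {"travel": [0, 0.005, 0.18], "delta_rot": [0, 0, 0]},
  ],
  grip=-1,
)

```text
clock: 5.35
tool_pos: [0.5666, 0.0485, 0.002]
eef_rot: [0.716, 0.699, -0.002, -0.001]
wrist_force: [-0.5, 0.2, 0.2]
width: 0.0854
```

>>> drive_tool(
  series=[
    {"travel": [0, 0, 0], "delta_rot": [0, 0, 0]},
    {"travel": [0, 0, 0], "delta_rot": [0, 0, 0]},
    {"travel": [0, 0, 0], "delta_rot": [0, 0, 0]},
    {"travel": [0, 0, 0], "delta_rot": [0, 0, 0]},
  ],
  grip=0,
  squeeze=40,
)

```text
clock: 5.85
tool_pos: [0.569, 0.0489, 0.0048]
eef_rot: [0.716, 0.698, 0.0, 0.0]
wrist_force: [-1.2, 0.7, 2.9]
width: 0.0589
```

The plate is gripped (58.9 mm). Lift, move 140 mm along the jig's y, and look.

>>> drive_tool(
  series=[
    {"travel": [0, 0, -0.2], "delta_rot": [0, 0, 0]},
    {"travel": [0, 0, -0.45], "delta_rot": [0, 0, 0]},
    {"travel": [0.25, 0, -0.45], "delta_rot": [0, 0, 0]},
    {"travel": [0.5, 0, -0.45], "delta_rot": [0, 0, 0]},
    {"travel": [0.7, 0, -0.45], "delta_rot": [0, 0, 0]},
    {"travel": [0.7, 0, -0.45], "delta_rot": [0, 0, 0]},
    {"travel": [0.7, 0, -0.45], "delta_rot": [0, 0, 0]},
  ],
)

```text
clock: 6.72
tool_pos: [0.5716, 0.1879, 0.0938]
eef_rot: [0.716, 0.699, -0.001, 0.0]
wrist_force: [0.4, -1.7, -2.0]
width: 0.0586
```

```bash
python3 - <<'E'
from h import *
c=tips('s5')
cv2.imwrite('pics/s5c.png',cv2.resize(c['img'][130:230,280:440,::-1],None,fx=4,fy=4,interpolation=cv2.INTER_CUBIC))
E
```

```text
tcp [0.5716 0.1879 0.0938] w 0.0586 F [ 0.4 -1.7 -2. ]
193 362 387 [0.5915 0.1881 0.1307]
195 362 386 [0.6    0.1864 0.1302]
197 362 386 [0.603  0.1879 0.1275]
199 361 386 [0.6063 0.1874 0.1246]
201 361 386 [0.6078 0.1878 0.121 ]
203 367 386 [0.6086 0.1941 0.1177]
205 371 377 [0.6094 0.1897 0.1131]
```

View pics/s5c.png

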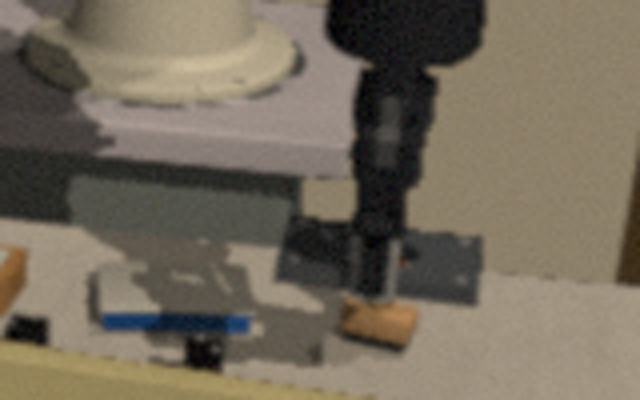

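The plate is held level, with the tip at crop (375,298), about flush with its underside. Lower it, watching the force.

>>> drive_tool(
  series=[
    {"travel": [0, 0, 0.25], "delta_rot": [0, 0, 0]},
    {"travel": [0, 0, 0.45], "delta_rot": [0, 0, 0]},
    {"travel": [0, 0, 0.54], "delta_rot": [0, 0, 0]},
    {"travel": [0, 0, 0.54], "delta_rot": [0, 0, 0]},
    {"travel": [0, 0, 0.54], "delta_rot": [0, 0, 0]},
  ],
)

```text
clock: 7.4
tool_pos: [0.5731, 0.1891, -0.0123]
eef_rot: [0.716, 0.698, 0.001, 0.0]
wrist_force: [0.4, -0.1, 0.1]
width: 0.0587
```

>>> drive_tool(
  series=[
    {"travel": [0, 0, 0.01], "delta_rot": [0, 0, 0]},
    {"travel": [0, 0, 0.015], "delta_rot": [0, 0, 0]},
    {"travel": [0, 0, 0.015], "delta_rot": [0, 0, 0]},
  ],
)

```text
clock: 7.78
tool_pos: [0.5721, 0.1887, -0.0164]
eef_rot: [0.716, 0.698, 0.0, 0.0]
wrist_force: [-0.0, -0.2, -0.2]
width: 0.0587
```

>>> drive_tool(
  series=[
    {"travel": [0, 0, 0.01], "delta_rot": [0, 0, 0]},
    {"travel": [0, 0, 0.01], "delta_rot": [0, 0, 0]},
    {"travel": [0, 0, 0.01], "delta_rot": [0, 0, 0]},
  ],
)

```text
clock: 8.15
tool_pos: [0.5721, 0.1887, -0.0186]
eef_rot: [0.716, 0.698, 0.0, 0.0]
wrist_force: [0.4, -0.7, 2.0]
width: 0.0587
```

>>> drive_tool(
  series=[
    {"travel": [0, 0, 0.01], "delta_rot": [0, 0, 0]},
    {"travel": [0, 0, 0.01], "delta_rot": [0, 0, 0]},
    {"travel": [0, 0, 0.01], "delta_rot": [0, 0, 0]},
  ],
)

```text
clock: 8.52
tool_pos: [0.5722, 0.1888, -0.0187]
eef_rot: [0.716, 0.698, -0.0, 0.001]
wrist_force: [-5.6, -4.0, 18.1]
width: 0.0588
```

Contact at TCP -0.0187. Release, lift, and head for the carton.

>>> drive_tool(
  series=[
    {"travel": [0, 0, -0.01], "delta_rot": [0, 0, 0]},
    {"travel": [0, 0, -0.01], "delta_rot": [0, 0, 0]},
    {"travel": [0, 0, -0.01], "delta_rot": [0, 0, 0]},
    {"travel": [0, 0, -0.25], "delta_rot": [0, 0, 0]},
    {"travel": [0, 0, -0.5], "delta_rot": [0, 0, 0]},
    {"travel": [-0.2, -0.15, -0.8], "delta_rot": [0, 0, 0.023]},
    {"travel": [-0.5, -0.3, -0.8], "delta_rot": [0, 0, 0.023]},
    {"travel": [-0.7, -0.4, -0.8], "delta_rot": [0, 0, 0.023]},
    {"travel": [-0.7, -0.4, -0.8], "delta_rot": [0, 0, 0.023]},
  ],
  grip=-1,
)

```text
clock: 9.65
tool_pos: [0.4864, 0.0439, 0.1383]
eef_rot: [0.743, 0.669, -0.003, 0.001]
wrist_force: [0.5, 0.5, 0.6]
width: 0.0855
```

```bash
python3 - <<'E'
from h import *
c=snap('top','t6');s=sense();print(s['tool_pos'],s['clock']);rects(c)
t=s['tool_pos'];rows(.437-t[0],-.0615-t[1],0)
cv2.imwrite('pics/t6c.png',cv2.resize(c['img'][100:300,160:420,::-1],None,fx=3,fy=3,interpolation=cv2.INTER_CUBIC))
E
```

```text
[0.48783569 0.04727051 0.13889573] 9.7
px [318. 296.] n 37832 ztop 0.6802 zmax 0.7009 c 353.0 -73.5 size 36.0 83.8 ang 2.0
px [366. 139.] n 371 ztop 0.1141 zmax 0.1174 c 673.9 -148.2 size 185.9 12.2 ang 90.0
px [407. 161.] n 902 ztop 0.0691 zmax 0.0815 c 645.4 -265.5 size 68.9 68.6 ang 79.5
px [451. 223.] n 7127 ztop 0.1663 zmax 0.1701 c 501.2 -335.4 size 49.2 249.2 ang 90.0
px [169. 160.] n 293 ztop 0.0487 zmax 0.0608 c 645.8 265.7 size 21.0 38.4 ang 0.5
px [197. 253.] n 224 ztop 0.0777 zmax 0.0824 c 439.5 191.9 size 20.6 21.0 ang 1.0
travel [-0.567 -0.197  0.001] rotz 0.0 toolx yaw 84.14
```

View pics/t6c.png

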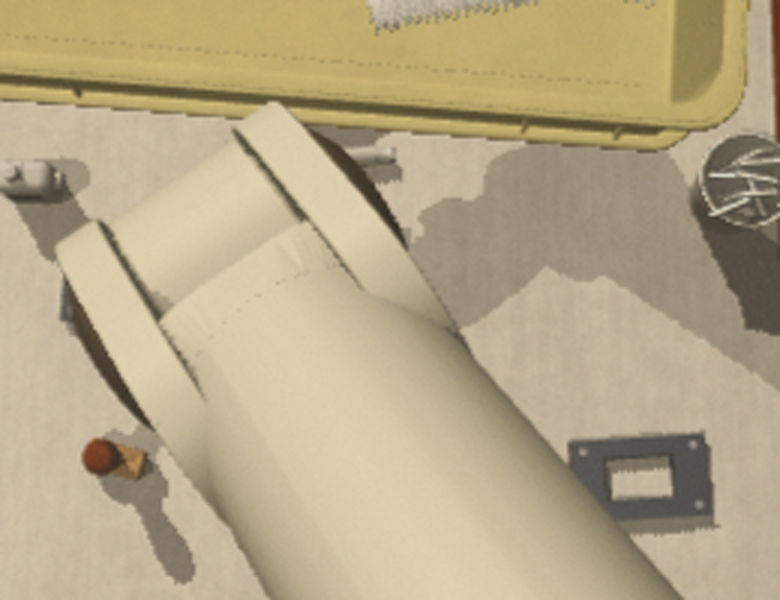

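The arm blocks the jig; the oblong plate is untouched at crop (640,482). Move over the carton.

>>> drive_tool(
  series=[
    {"travel": [-0.3, -0.1, 0], "delta_rot": [0, 0, 0]},
    {"travel": [-0.56, -0.2, 0.2], "delta_rot": [0, 0, 0]},
    {"travel": [-0.56, -0.2, 0.3], "delta_rot": [0, 0, 0]},
    {"travel": [-0.56, -0.2, 0.3], "delta_rot": [0, 0, 0]},
    {"travel": [-0.56, -0.2, 0.3], "delta_rot": [0, 0, 0]},
  ],
)

```text
clock: 10.32
tool_pos: [0.4395, -0.0548, 0.0801]
eef_rot: [0.739, 0.673, 0.001, 0.0]
wrist_force: [-0.4, -0.2, 1.2]
width: 0.0854
```

```bash
python3 - <<'E'
from h import *
c=tips('s7');t=sense()['tool_pos'];rows(.437-t[0],-.0615-t[1],-.013-t[2])
c=snap('top','t7');rects(c)
E
```

```text
tcp [ 0.4395 -0.0548  0.0801] w 0.0854 F [-0.4 -0.2  1.2]
159 261 270 [ 0.4934 -0.0592  0.1381]
161 261 270 [ 0.4951 -0.0587  0.1341]
163 261 270 [ 0.4939 -0.059   0.1287]
165 261 270 [ 0.4954 -0.0587  0.1244]
167 261 270 [ 0.4953 -0.0587  0.1194]
169 261 270 [ 0.4942 -0.059   0.114 ]
171 265 269 [ 0.4909 -0.0563  0.1079]
travel [-0.034 -0.011  0.466] rotz 0.0 toolx yaw 84.64
px [366. 139.] n 373 ztop 0.1142 zmax 0.1177 c 673.8 -145.3 size 12.4 192.5 ang 0.0
px [407. 161.] n 897 ztop 0.0690 zmax 0.0816 c 645.2 -265.5 size 69.0 69.0 ang 13.9
px [451. 223.] n 7128 ztop 0.1663 zmax 0.1728 c 501.5 -337.0 size 49.5 249.1 ang 89.1
px [260. 153.] n 363 ztop 0.0176 zmax 0.0202 c 671.1 59.1 size 14.4 131.5 ang 3.6
px [169. 160.] n 292 ztop 0.0479 zmax 0.0612 c 646.0 265.0 size 21.1 40.7 ang 0.0
px [264. 197.] n 2269 ztop 0.0257 zmax 0.0455 c 566.4 49.2 size 117.6 75.5 ang 88.3
px [202. 195.] n 993 ztop 0.0131 zmax 0.0170 c 572.0 189.9 size 100.4 60.2 ang 88.1
px [390. 321.] n 24968 ztop 0.6237 zmax 0.6480 c 334.8 -124.0 size 31.8 76.0 ang 7.7
px [253. 259.] n 1219 ztop 0.0185 zmax 0.0218 c 428.4 69.7 size 64.0 91.8 ang 10.8
px [197. 253.] n 224 ztop 0.0777 zmax 0.0810 c 439.4 191.6 size 21.0 20.2 ang 50.2
```

The released round plate is at (0.572, 0.190) with 88.1° long-axis direction, well placed, and the camera agrees with the TCP to about 1 mm. Grasp the carton, and study the now-visible jig.

>>> drive_tool(
  series=[
    {"travel": [-0.03, -0.01, 0.25], "delta_rot": [0, 0, 0]},
    {"travel": [-0.03, -0.01, 0.46], "delta_rot": [0, 0, 0]},
    {"travel": [-0.03, -0.01, 0.46], "delta_rot": [0, 0, 0]},
  ],
)

```text
clock: 10.8
tool_pos: [0.434, -0.0616, -0.014]
eef_rot: [0.74, 0.673, -0.001, -0.002]
wrist_force: [-0.2, -0.3, 0.0]
width: 0.0855
```

>>> drive_tool(
  series=[
    {"travel": [0, 0, 0], "delta_rot": [0, 0, 0]},
    {"travel": [0, 0, 0], "delta_rot": [0, 0, 0]},
    {"travel": [0, 0, 0], "delta_rot": [0, 0, 0]},
    {"travel": [0, 0, 0], "delta_rot": [0, 0, 0]},
    {"travel": [0, 0, 0], "delta_rot": [0, 0, 0]},
  ],
  grip=0.3,
)

```text
clock: 11.42
tool_pos: [0.437, -0.0629, -0.011]
eef_rot: [0.74, 0.672, 0.001, 0.001]
wrist_force: [-0.1, -0.1, 7.1]
width: 0.0452
```

```bash
python3 - <<'E'
from h import *
c=dict(np.load('/tmp/t7.npz'));P=cloud(c);I=c['img'].astype(int)
J=(abs(P[...,0]-.568)<.09)&(abs(P[...,1]-.049)<.085)
def fit(n,m):
    q=P[m&J];(cx,cy),(w,h),a=cv2.minAreaRect((q[:,:2]*1000).astype(np.float32));print(n,len(q),'%.1f %.1f size %.1f %.1f ang %.1f'%(cx,cy,w,h,a),'z',np.percentile(q[:,2],[5,50,95]).round(4))
fit('tall',P[...,2]>.0385); fit('low+',P[...,2]>.022); fit('base',(I[...,0]-I[...,2]>60)&(P[...,2]>.004)&(P[...,2]<.018))
fit('basez',(P[...,2]>.005)&(P[...,2]<.05))
cv2.imwrite('pics/t7c.png',cv2.resize(c['img'][170:225,225:305,::-1],None,fx=9,fy=9,interpolation=cv2.INTER_CUBIC))
E
```

```text
tall 205 569.5 49.2 size 120.9 81.0 ang 88.5 z [0.0391 0.0411 0.0438]
low+ 391 569.7 49.2 size 120.9 82.1 ang 88.5 z [0.0245 0.0391 0.0434]
base 1601 569.9 49.3 size 129.6 91.4 ang 88.6 z [0.0068 0.0093 0.0119]
basez 2283 569.1 48.9 size 168.8 176.8 ang 89.6 z [0.0068 0.0097 0.0409]
```

View pics/t7c.png

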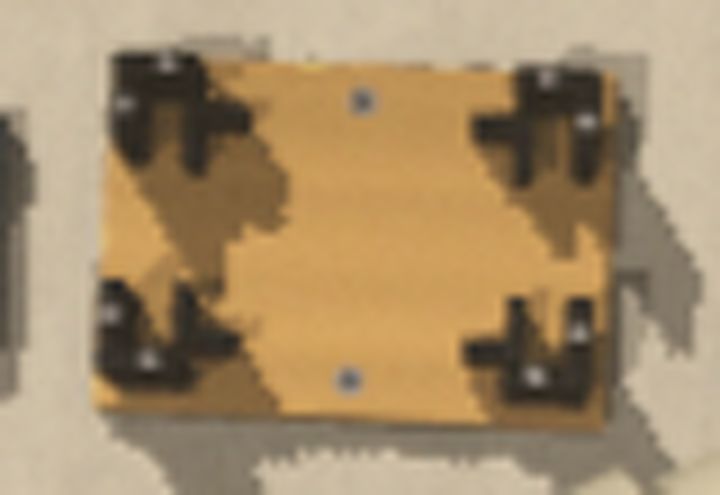

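The jig base fits at (0.5699, 0.0493), 129.6×91.4 mm, yaw -1.4°. The nest stops show at crop (190–245,120–340) and (470–520,130–350), all clear. The carton is gripped at 45 mm. Lift and carry it.

>>> drive_tool(
  series=[
    {"travel": [0, 0, -0.25], "delta_rot": [0, 0, 0]},
    {"travel": [0.05, 0.05, -0.45], "delta_rot": [0, 0, 0]},
    {"travel": [0.25, 0.25, -0.45], "delta_rot": [0, 0, -0.023]},
    {"travel": [0.45, 0.45, -0.45], "delta_rot": [0, 0, -0.023]},
    {"travel": [0.615, 0.605, -0.45], "delta_rot": [0, 0, -0.023]},
    {"travel": [0.615, 0.605, -0.45], "delta_rot": [0, 0, -0.023]},
    {"travel": [0.615, 0.605, -0.45], "delta_rot": [0, 0, -0.023]},
    {"travel": [0.615, 0.605, -0.45], "delta_rot": [0, 0, -0.023]},
  ],
)

```text
clock: 12.42
tool_pos: [0.5668, 0.0464, 0.0773]
eef_rot: [0.716, 0.698, -0.001, 0.0]
wrist_force: [0.8, 0.1, -1.5]
width: 0.0452
```

```bash
python3 - <<'E'
from h import *
import time
T=[]
for i in range(4):
    c=snap('side','s8');T.append(np.r_[sense()['tool_pos'],sense()['width']])
T=np.array(T);print(T.round(4));t=T.mean(0);rows(.5698-t[0],.0493-t[1],-.003-t[2])
P=cloud(c);I=c['img'].astype(int);m=(c['z_map']>0)&(abs(P[...,0]-.57)<.06)&(abs(P[...,1]-.05)<.06)&(P[...,2]>.08)&(P[...,2]<.13)&(I[...,0]-I[...,2]>35)
q=P[m];print('brown y',q[:,1].min(),q[:,1].max(),'z',q[:,2].min(),q[:,2].max(), np.percentile(q[:,1],[2,98]))
E
```

```text
[[0.5669 0.0464 0.0773 0.0453]
 [0.5671 0.0466 0.0773 0.0451]
 [0.5672 0.0467 0.0773 0.045 ]
 [0.5673 0.047  0.0773 0.0454]]
travel [0.014 0.013 0.402] rotz 0.0 toolx yaw 88.54
brown y 0.012097631356636662 0.08493191568991623 z 0.086587080520243 0.11540702567275779 [0.01319143 0.08444003]
```

>>> drive_tool(
  series=[
    {"travel": [0.003, 0.01, 0.2], "delta_rot": [0, 0, 0]},
    {"travel": [0.003, 0.01, 0.28], "delta_rot": [0, 0, 0]},
    {"travel": [0.003, 0.01, 0.28], "delta_rot": [0, 0, 0]},
    {"travel": [0.003, 0.01, 0.28], "delta_rot": [0, 0, 0]},
  ],
)

```text
clock: 13.12
tool_pos: [0.5703, 0.049, 0.0221]
eef_rot: [0.716, 0.699, 0.001, 0.0]
wrist_force: [-0.1, -0.5, -0.2]
width: 0.0447
```

>>> drive_tool(
  series=[
    {"travel": [0, 0, 0.03], "delta_rot": [0, 0, 0]},
    {"travel": [0, 0, 0.06], "delta_rot": [0, 0, 0]},
    {"travel": [0, 0, 0.09], "delta_rot": [0, 0, 0]},
    {"travel": [0, 0, 0.09], "delta_rot": [0, 0, 0]},
  ],
)

```text
clock: 13.62
tool_pos: [0.5691, 0.0485, 0.0026]
eef_rot: [0.716, 0.698, -0.0, -0.0]
wrist_force: [0.7, -0.3, 0.3]
width: 0.045
```

No contact with the stops (carton bottom is at about 13.6 mm, inside them). Continue down.

>>> drive_tool(
  series=[
    {"travel": [0, 0, 0.015], "delta_rot": [0, 0, 0]},
    {"travel": [0, 0, 0.025], "delta_rot": [0, 0, 0]},
    {"travel": [0, 0, 0.03], "delta_rot": [0, 0, 0]},
    {"travel": [0, 0, 0.03], "delta_rot": [0, 0, 0]},
  ],
)

```text
clock: 14.12
tool_pos: [0.5696, 0.0486, -0.0028]
eef_rot: [0.716, 0.698, 0.0, 0.0]
wrist_force: [-0.1, 0.1, -1.5]
width: 0.0456
```

>>> drive_tool(
  series=[
    {"travel": [0, 0, 0], "delta_rot": [0, 0, 0]},
    {"travel": [0, 0, 0], "delta_rot": [0, 0, 0]},
    {"travel": [0, 0, 0], "delta_rot": [0, 0, 0]},
    {"travel": [0, 0, -0.2], "delta_rot": [0, 0, 0]},
    {"travel": [0, 0, -0.45], "delta_rot": [0, 0, 0]},
    {"travel": [-0.2, -0.1, -0.6], "delta_rot": [0, 0, 0]},
    {"travel": [-0.4, -0.2, -0.6], "delta_rot": [0, 0, -0.034]},
    {"travel": [-0.62, -0.33, -0.6], "delta_rot": [0, 0, -0.034]},
    {"travel": [-0.62, -0.33, -0.6], "delta_rot": [0, 0, -0.034]},
  ],
  grip=-1,
)

```text
clock: 15.25
tool_pos: [0.4981, -0.079, 0.1165]
eef_rot: [0.68, 0.733, -0.002, -0.0]
wrist_force: [-0.3, 0.7, -0.4]
width: 0.0853
```

>>> drive_tool(
  series=[
    {"travel": [-0.3, -0.2, 0], "delta_rot": [0, 0, 0]},
    {"travel": [-0.58, -0.39, 0], "delta_rot": [0, 0, 0]},
    {"travel": [-0.58, -0.39, 0.25], "delta_rot": [0, 0, 0]},
    {"travel": [-0.58, -0.39, 0.35], "delta_rot": [0, 0, 0]},
    {"travel": [-0.58, -0.39, 0.35], "delta_rot": [0, 0, 0]},
    {"travel": [-0.58, -0.39, 0.35], "delta_rot": [0, 0, 0]},
  ],
)

```text
clock: 16.0
tool_pos: [0.4339, -0.1948, 0.0481]
eef_rot: [0.677, 0.736, 0.001, 0.001]
wrist_force: [0.6, 0.8, -0.3]
width: 0.0853
```

```bash
python3 - <<'E'
from h import *
c=snap('top','t9');t=sense()['tool_pos'];print(t);rows(.432-t[0],-.1958-t[1],-.0175-t[2]);rects(c)
P=cloud(c);I=c['img'].astype(int)
J=(abs(P[...,0]-.568)<.05)&(abs(P[...,1]-.049)<.06)&(P[...,2]>.029)&(P[...,2]<.0395)&(I.min(-1)>70)
q=P[J];print('carton top',len(q),cv2.minAreaRect((q[:,:2]*1000).astype(np.float32)),np.percentile(q[:,2],[5,50,95]).round(4))
cv2.imwrite('pics/t9c.png',cv2.resize(c['img'][170:225,185:305,::-1],None,fx=6,fy=6,interpolation=cv2.INTER_CUBIC))
E
```

```text
[ 0.43405006 -0.1950595   0.04833175]
travel [-0.003 -0.011  0.329] rotz 0.0 toolx yaw 94.84
px [366. 139.] n 372 ztop 0.1140 zmax 0.1172 c 673.8 -148.2 size 185.3 12.3 ang 89.9
px [407. 161.] n 897 ztop 0.0687 zmax 0.0823 c 644.8 -265.2 size 68.8 67.9 ang 77.8
px [472. 291.] n 25292 ztop 0.5594 zmax 0.5964 c 334.7 -203.5 size 27.7 82.0 ang 54.0
px [260. 153.] n 368 ztop 0.0177 zmax 0.0208 c 671.2 59.0 size 14.0 131.6 ang 2.8
px [169. 160.] n 291 ztop 0.0484 zmax 0.0594 c 645.1 264.9 size 38.6 22.6 ang 87.0
px [264. 197.] n 2263 ztop 0.0359 zmax 0.0458 c 569.5 49.3 size 121.4 80.9 ang 88.9
px [202. 194.] n 991 ztop 0.0131 zmax 0.0161 c 572.0 190.1 size 100.6 60.4 ang 88.0
px [253. 259.] n 1222 ztop 0.0186 zmax 0.0220 c 428.4 69.9 size 64.0 92.1 ang 11.2
px [197. 253.] n 228 ztop 0.0774 zmax 0.0806 c 439.5 191.9 size 20.7 20.5 ang 2.6
carton top 580 ((575.943115234375, 48.81947708129883), (119.05309295654297, 67.17574310302734), 89.43696594238281) [0.0322 0.0347 0.0371]
```

View pics/t9c.png

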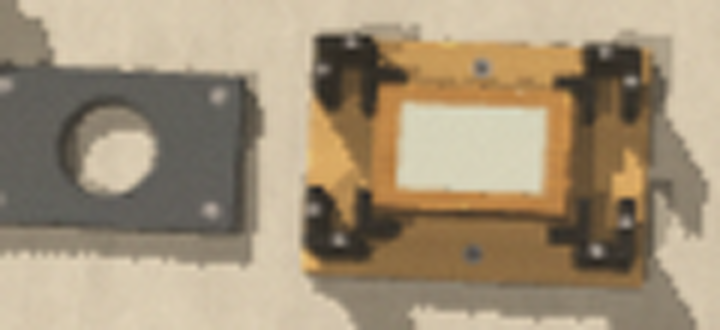

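The carton sits flat in the nest, paper up (crop (472,148)), and the round plate lies left at crop (110,150). Grasp the oblong plate.

>>> drive_tool(
  series=[
    {"travel": [0, -0.005, 0.2], "delta_rot": [0, 0, 0.001]},
    {"travel": [0, -0.005, 0.32], "delta_rot": [0, 0, 0.001]},
    {"travel": [0, -0.005, 0.325], "delta_rot": [0, 0, 0.001]},
    {"travel": [0, -0.005, 0.325], "delta_rot": [0, 0, 0.001]},
  ],
)

```text
clock: 16.55
tool_pos: [0.4327, -0.1957, -0.0166]
eef_rot: [0.678, 0.735, 0.0, 0.001]
wrist_force: [-0.5, 0.7, -0.8]
width: 0.0857
```

>>> drive_tool(
  series=[
    {"travel": [0, 0, 0], "delta_rot": [0, 0, 0]},
    {"travel": [0, 0, 0], "delta_rot": [0, 0, 0]},
    {"travel": [0, 0, 0], "delta_rot": [0, 0, 0]},
    {"travel": [0, 0, 0], "delta_rot": [0, 0, 0]},
    {"travel": [0, 0, 0], "delta_rot": [0, 0, 0]},
  ],
  grip=0,
)

```text
clock: 17.18
tool_pos: [0.4323, -0.1963, -0.0165]
eef_rot: [0.679, 0.735, 0.0, 0.001]
wrist_force: [-2.3, 1.0, 8.0]
width: 0.0586
```

>>> drive_tool(
  series=[
    {"travel": [0, 0, -0.2], "delta_rot": [0, 0, 0]},
    {"travel": [0, 0, -0.45], "delta_rot": [0, 0, 0]},
    {"travel": [0.25, 0.15, -0.55], "delta_rot": [0, 0, 0.015]},
    {"travel": [0.45, 0.3, -0.55], "delta_rot": [0, 0, 0.033]},
    {"travel": [0.585, 0.39, -0.55], "delta_rot": [0, 0, 0.033]},
    {"travel": [0.585, 0.39, -0.55], "delta_rot": [0, 0, 0.033]},
  ],
)

```text
clock: 17.92
tool_pos: [0.5013, -0.0699, 0.0932]
eef_rot: [0.714, 0.7, 0.001, 0.0]
wrist_force: [-0.2, -0.2, -0.5]
width: 0.0587
```

>>> drive_tool(
  series=[
    {"travel": [0.3, 0.15, 0], "delta_rot": [0, 0, 0]},
    {"travel": [0.5, 0.25, 0], "delta_rot": [0, 0, 0]},
    {"travel": [0.62, 0.33, 0], "delta_rot": [0, 0, 0]},
    {"travel": [0.62, 0.33, 0], "delta_rot": [0, 0, 0]},
    {"travel": [0.62, 0.33, 0], "delta_rot": [0, 0, 0]},
    {"travel": [0.62, 0.33, 0], "delta_rot": [0, 0, 0]},
  ],
)

```text
clock: 18.68
tool_pos: [0.5683, 0.047, 0.0919]
eef_rot: [0.716, 0.698, -0.001, 0.0]
wrist_force: [-0.3, 0.2, -1.1]
width: 0.0589
```

```bash
python3 - <<'E'
from h import *
c=snap('side','s10');c=snap('side','s10');s=sense();t=s['tool_pos'];print(t,s['width']);rows(.5697-t[0],.0492-t[1],.0165-t[2])
P=cloud(c);m=(c['z_map']>0)&(abs(P[...,0]-.60)<.02)&(abs(P[...,1]-.05)<.07)&(P[...,2]>.09)&(P[...,2]<.13)
q=P[m];k=q[abs(q[:,1]-.049)>.03];print('y',np.percentile(k[:,1],[1,99]).round(4),'z',k[:,2].min(),k[:,2].max())
E
```

```text
[0.5685666  0.04758545 0.09211521] 0.05841830121388367
travel [0.009 0.006 0.378] rotz 0.0 toolx yaw 88.49
y [-0.0028  0.0971] z 0.10688426574835108 0.12000751866803477
```

>>> drive_tool(
  series=[
    {"travel": [0.007, 0.005, 0.2], "delta_rot": [0, 0, 0]},
    {"travel": [0.007, 0.005, 0.32], "delta_rot": [0, 0, 0]},
    {"travel": [0.007, 0.005, 0.34], "delta_rot": [0, 0, 0]},
    {"travel": [0.007, 0.005, 0.34], "delta_rot": [0, 0, 0]},
  ],
)

```text
clock: 19.27
tool_pos: [0.5701, 0.0509, 0.0245]
eef_rot: [0.716, 0.699, 0.0, -0.0]
wrist_force: [0.5, -1.1, -0.8]
width: 0.0585
```

>>> drive_tool(
  series=[
    {"travel": [0, 0, 0.015], "delta_rot": [0, 0, 0]},
    {"travel": [0, 0, 0.03], "delta_rot": [0, 0, 0]},
    {"travel": [0, 0, 0.035], "delta_rot": [0, 0, 0]},
    {"travel": [0, 0, 0.035], "delta_rot": [0, 0, 0]},
  ],
)

```text
clock: 19.77
tool_pos: [0.57, 0.0506, 0.0173]
eef_rot: [0.716, 0.698, 0.0, 0.0]
wrist_force: [-0.4, -0.2, -1.4]
width: 0.0585
```

>>> drive_tool(
  series=[
    {"travel": [0, 0, 0], "delta_rot": [0, 0, 0]},
    {"travel": [0, 0, 0], "delta_rot": [0, 0, 0]},
    {"travel": [0, 0, 0], "delta_rot": [0, 0, 0]},
    {"travel": [0, 0, -0.2], "delta_rot": [0, 0, 0]},
    {"travel": [0, 0, -0.45], "delta_rot": [0, 0, 0]},
    {"travel": [0.2, -0.2, -0.5], "delta_rot": [0, 0, 0.017]},
    {"travel": [0.4, -0.4, -0.5], "delta_rot": [0, 0, 0.017]},
    {"travel": [0.6, -0.6, -0.5], "delta_rot": [0, 0, 0.017]},
    {"travel": [0.69, -0.67, -0.5], "delta_rot": [0, 0, 0.017]},
    {"travel": [0.69, -0.67, -0.5], "delta_rot": [0, 0, 0.017]},
    {"travel": [0.69, -0.67, -0.5], "delta_rot": [0, 0, 0.017]},
  ],
  grip=-1,
)

```text
clock: 21.15
tool_pos: [0.4402, 0.191, 0.1172]
eef_rot: [0.734, 0.679, -0.0, 0.0]
wrist_force: [-0.3, -1.3, -0.3]
width: 0.0852
```

```bash
python3 - <<'E'
from h import *
c=tips('s11');c=snap('top','t11');t=sense()['tool_pos'];print(t);rows(.439-t[0],.192-t[1],.026-t[2]);rects(c)
c=dict(np.load('/tmp/s11.npz'))
cv2.imwrite('pics/s11c.png',cv2.resize(c['img'][110:230,290:430,::-1],None,fx=5,fy=5,interpolation=cv2.INTER_CUBIC))
E
```

```text
tcp [0.4402 0.191  0.1172] w 0.0852 F [-0.3 -1.3 -0.3]
155 373 383 [0.4952 0.1863 0.1731]
157 373 383 [0.4949 0.1868 0.1684]
159 373 383 [0.4939 0.1872 0.1635]
161 373 382 [0.4948 0.1867 0.1592]
163 372 382 [0.4949 0.1861 0.1546]
165 372 382 [0.4925 0.1866 0.149 ]
167 378 380 [0.4906 0.1913 0.144 ]
[0.44031152 0.1906764  0.11705194]
travel [ 0.006 -0.007  0.455] rotz 0.0 toolx yaw 85.41
px [366. 139.] n 370 ztop 0.1141 zmax 0.1178 c 673.9 -148.3 size 185.7 12.5 ang 89.9
px [407. 161.] n 901 ztop 0.0691 zmax 0.0827 c 645.1 -265.1 size 69.2 68.5 ang 74.8
px [451. 223.] n 7126 ztop 0.1663 zmax 0.1724 c 501.3 -337.4 size 49.6 248.5 ang 88.9
px [260. 153.] n 357 ztop 0.0174 zmax 0.0203 c 671.3 59.0 size 14.4 131.7 ang 3.5
px [169. 160.] n 292 ztop 0.0488 zmax 0.0601 c 645.9 264.7 size 40.2 20.6 ang 90.0
px [264. 197.] n 2266 ztop 0.0448 zmax 0.0487 c 569.4 48.9 size 120.5 80.0 ang 88.6
px [202. 194.] n 991 ztop 0.0130 zmax 0.0165 c 571.9 189.9 size 100.7 60.5 ang 88.1
px [171. 317.] n 34845 ztop 0.6822 zmax 0.7050 c 347.0 9.8 size 28.1 98.2 ang 1.1
px [253. 259.] n 1222 ztop 0.0185 zmax 0.0217 c 428.3 69.8 size 63.9 92.0 ang 10.8
```

View pics/s11c.png

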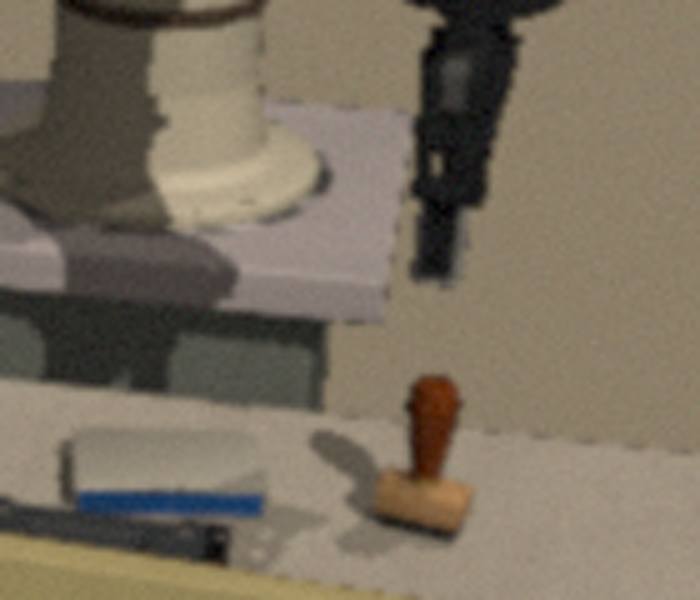

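The open tip at crop (438,280) is over the upright stamp (handle top (435,378)). Descend and grip.

>>> drive_tool(
  series=[
    {"travel": [0.004, -0.006, 0.2], "delta_rot": [0, 0, 0]},
    {"travel": [0.004, -0.006, 0.4], "delta_rot": [0, 0, 0]},
    {"travel": [0.004, -0.006, 0.455], "delta_rot": [0, 0, 0]},
    {"travel": [0.004, -0.006, 0.455], "delta_rot": [0, 0, 0]},
    {"travel": [0.004, -0.006, 0.455], "delta_rot": [0, 0, 0]},
  ],
)

```text
clock: 21.88
tool_pos: [0.4394, 0.1932, 0.0274]
eef_rot: [0.734, 0.679, 0.001, 0.0]
wrist_force: [-0.8, -0.2, 0.7]
width: 0.0851
```

>>> drive_tool(
  series=[
    {"travel": [0, 0, 0], "delta_rot": [0, 0, 0]},
    {"travel": [0, 0, 0], "delta_rot": [0, 0, 0]},
    {"travel": [0, 0, 0], "delta_rot": [0, 0, 0]},
    {"travel": [0, 0, 0], "delta_rot": [0, 0, 0]},
    {"travel": [0, 0, 0], "delta_rot": [0, 0, 0]},
    {"travel": [0, 0, 0], "delta_rot": [0, 0, 0]},
    {"travel": [0, 0, 0], "delta_rot": [0, 0, 0]},
  ],
  grip=0.7,
  squeeze=40,
)

```text
clock: 22.75
tool_pos: [0.4386, 0.1928, 0.0266]
eef_rot: [0.734, 0.679, 0.0, 0.0]
wrist_force: [-0.2, -0.6, 6.5]
width: 0.0232
```

```bash
python3 - <<'E'
from h import *
c=dict(np.load('/tmp/t11.npz'));P=cloud(c);I=c['img'].astype(int)
J=(abs(P[...,0]-.57)<.04)&(abs(P[...,1]-.049)<.055)
m=J&(P[...,2]>.0415)&(P[...,2]<.0495)&(I.min(-1)>45)
q=P[m];print('plate',len(q),cv2.minAreaRect((q[:,:2]*1000).astype(np.float32)),np.percentile(q[:,2],[2,50,98]).round(4))
w=J&(abs(P[...,0]-.57)<.025)&(abs(P[...,1]-.049)<.035)&(P[...,2]<.041)
q=P[w];print('window',len(q),cv2.minAreaRect((q[:,:2]*1000).astype(np.float32)),np.median(q[:,2]))
w=J&(abs(P[...,0]-.57)<.028)&(abs(P[...,1]-.049)<.035)&(I.min(-1)>110)
v,u=np.where(w);q=P[w];print('white',len(q),cv2.minAreaRect((q[:,:2]*1000).astype(np.float32)))
cv2.imwrite('pics/t11c.png',cv2.resize(c['img'][170:225,225:305,::-1],None,fx=8,fy=8,interpolation=cv2.INTER_CUBIC))
E
```

```text
plate 909 ((570.4776000976562, 48.64244842529297), (109.68685913085938, 76.0321044921875), 89.42594909667969) [0.0418 0.0443 0.0476]
window 303 ((566.10595703125, 53.63176727294922), (53.67947769165039, 41.27632141113281), 85.24645233154297) 0.034794700662183486
white 169 ((566.3722534179688, 48.77740478515625), (43.55062484741211, 19.554685592651367), 87.1480941772461)
```

View pics/t11c.png

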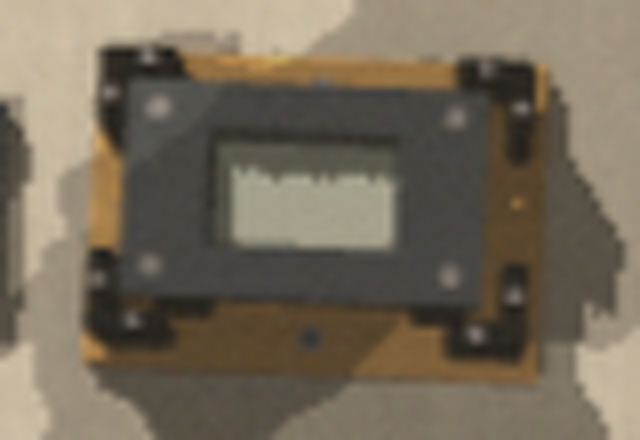

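The plate lies between the tall stops, near the left ones. Its screws are at crop (157,107), (455,117), (150,265) and (450,275), so its centre is (303,191). Work out the stamp target from that.

```bash
python3 - <<'E'
from h import *
c=dict(np.load('/tmp/t11.npz'));K=c['mtx']
def at(u,v,z):
  r=R.from_quat(c['orientation']).as_matrix()@np.array([(u-K[0,2])/K[0,0],(v-K[1,2])/K[1,1],1]);return c['position']+r*(z-c['position'][2])/r[2]
f=lambda a,b:(225+(a+.5)/8-.5,170+(b+.5)/8-.5)
S=np.array([at(*f(*p),.044)[:2] for p in((157,107),(455,117),(150,265),(450,275))]);print(S.round(4),S.mean(0).round(4))
d=S[0]+S[2]-S[1]-S[3];print('yaw',np.degrees(np.arctan2(-d[0],d[1])))
J=np.array([at(*f(*p),.043)[:2] for p in((149,58),(112,92),(487,68),(521,107),(97,277),(132,320),(515,295),(477,334))]);print('stops',J.mean(0))
t=sense()['tool_pos'];C=S.mean(0);print(t);rows(C[0]-t[0],C[1]-t[1],.1)
E
```

```text
[[0.5931 0.0914]
 [0.5915 0.0092]
 [0.5491 0.092 ]
 [0.5475 0.0098]] [0.5703 0.0506]
yaw -1.1292177017416882
stops [0.56976711 0.04837919]
[0.4386444  0.19279997 0.02656241]
travel [-0.658  0.712 -0.499] rotz 0.0 toolx yaw 85.54
```

>>> drive_tool(
  series=[
    {"travel": [0, 0, -0.2], "delta_rot": [0, 0, 0]},
    {"travel": [0, 0, -0.4], "delta_rot": [0, 0, 0]},
    {"travel": [-0.15, 0.15, -0.45], "delta_rot": [0, 0, 0]},
    {"travel": [-0.35, 0.35, -0.45], "delta_rot": [0, 0, -0.018]},
    {"travel": [-0.55, 0.55, -0.45], "delta_rot": [0, 0, -0.018]},
    {"travel": [-0.656, 0.71, -0.45], "delta_rot": [0, 0, -0.018]},
    {"travel": [-0.656, 0.71, -0.45], "delta_rot": [0, 0, -0.018]},
    {"travel": [-0.656, 0.71, -0.45], "delta_rot": [0, 0, -0.018]},
    {"travel": [-0.656, 0.71, -0.45], "delta_rot": [0, 0, -0.018]},
  ],
)

```text
clock: 23.88
tool_pos: [0.5685, 0.0523, 0.1161]
eef_rot: [0.714, 0.7, -0.0, -0.0]
wrist_force: [-0.8, 0.6, -1.0]
width: 0.0232
```

```bash
python3 - <<'E'
from h import *
c=snap('side','s12');c=snap('side','s12');s=sense();t=s['tool_pos'];print(t,s['width']);rows(.5703-t[0],.051-t[1],.0615-t[2])
P=cloud(c);I=c['img'].astype(int);m=(c['z_map']>0)&(abs(P[...,0]-.57)<.04)&(abs(P[...,1]-.05)<.05)&(P[...,2]>.075)&(P[...,2]<.125)&(I[...,0]-I[...,2]>30)
q=P[m];print(len(q),'y',np.percentile(q[:,1],[2,50,98]).round(4),'z',q[:,2].min(),q[:,2].max());q=q[q[:,2]<.112];print(cv2.minAreaRect((q[:,:2]*1000).astype(np.float32)))
cv2.imwrite('pics/s12c.png',cv2.resize(c['img'][120:220,260:360,::-1],None,fx=6,fy=6,interpolation=cv2.INTER_CUBIC))
E
```

```text
[0.56887676 0.0520357  0.11634027] 0.02348730290093351
travel [-0.005  0.007  0.274] rotz 0.0 toolx yaw 88.92
227 y [0.032  0.0543 0.0732] z 0.09462398968251617 0.12466686123703602
((573.7415771484375, 52.865272521972656), (41.1068000793457, 25.45180320739746), 80.83087158203125)
```

View pics/s12c.png

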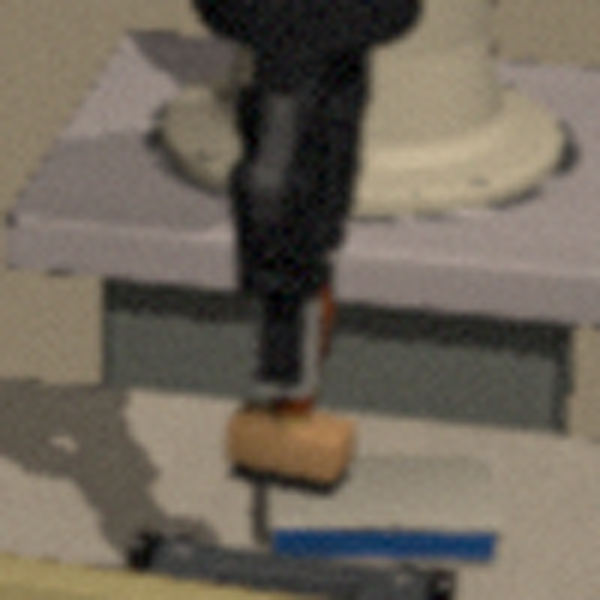

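The stamp is held upright, with its foot's lower edge (235,478)–(335,490) parallel to the plate edge. Lower it into the window in steps.

>>> drive_tool(
  series=[
    {"travel": [-0.005, 0.006, 0.12], "delta_rot": [0, 0, 0]},
    {"travel": [-0.005, 0.006, 0.2], "delta_rot": [0, 0, 0]},
    {"travel": [-0.005, 0.006, 0.22], "delta_rot": [0, 0, 0]},
    {"travel": [-0.005, 0.006, 0.235], "delta_rot": [0, 0, 0]},
    {"travel": [-0.005, 0.006, 0.235], "delta_rot": [0, 0, 0]},
  ],
)

```text
clock: 24.6
tool_pos: [0.5709, 0.0501, 0.0693]
eef_rot: [0.715, 0.7, 0.0, 0.0]
wrist_force: [-0.6, -0.3, -0.6]
width: 0.0233
```

>>> drive_tool(
  series=[
    {"travel": [0, 0, 0.015], "delta_rot": [0, 0, 0]},
    {"travel": [0, 0, 0.03], "delta_rot": [0, 0, 0]},
    {"travel": [0, 0, 0.035], "delta_rot": [0, 0, 0]},
    {"travel": [0, 0, 0.035], "delta_rot": [0, 0, 0]},
  ],
)

```text
clock: 25.1
tool_pos: [0.5743, 0.0483, 0.0668]
eef_rot: [0.715, 0.699, 0.001, 0.004]
wrist_force: [-5.6, -6.7, 28.2]
width: 0.0233
```

Blocked on the plate's rim (28 N). Raise and measure.

>>> drive_tool(
  series=[
    {"travel": [0, 0, -0.05], "delta_rot": [0, 0, 0]},
    {"travel": [0, 0, -0.1], "delta_rot": [0, 0, 0]},
    {"travel": [0, 0, -0.15], "delta_rot": [0, 0, 0]},
    {"travel": [0, 0, -0.15], "delta_rot": [0, 0, 0]},
    {"travel": [0, 0, -0.15], "delta_rot": [0, 0, 0]},
  ],
)

```text
clock: 25.72
tool_pos: [0.5705, 0.0498, 0.0919]
eef_rot: [0.715, 0.7, -0.0, -0.0]
wrist_force: [0.4, -1.0, -0.8]
width: 0.0234
```

```bash
python3 - <<'E'
from h import *
c=snap('side','s13');c=snap('side','s13');s=sense();t=s['tool_pos'];print(t,s['eef_rot'],s['width'],s['clock'])
P=cloud(c);I=c['img'].astype(int);m=(c['z_map']>0)&(abs(P[...,0]-.57)<.06)&(abs(P[...,1]-.05)<.06)&(P[...,2]>.05)&(P[...,2]<.11)&(I[...,0]-I[...,2]>30)
q=P[m];print(len(q),'y',np.percentile(q[:,1],[2,98]).round(4),'x',np.percentile(q[:,0],[2,98]).round(4),'z',q[:,2].min(),q[:,2].max())
J=(abs(P[...,0]-.57)<.08)&(abs(P[...,1]-.05)<.1)&(P[...,2]>.03)&(P[...,2]<.0465)
q=P[J];print('jig/plate',len(q),cv2.minAreaRect((q[:,:2]*1000).astype(np.float32)))
a=cv2.resize(c['img'][165:225,265:345,::-1],None,fx=9,fy=9,interpolation=cv2.INTER_CUBIC)
cv2.imwrite('pics/s13c.png',a)
E
```

```text
[0.57037909 0.04979646 0.09168402] [ 7.14554808e-01  6.99579315e-01 -3.27723199e-04 -3.17002302e-04] 0.02285480740547682 25.825
231 y [0.0292 0.0716] x [0.5668 0.5883] z 0.07020011034215046 0.10056511017654035
jig/plate 387 ((553.5415649414062, 50.28452682495117), (120.98663330078125, 43.2603874206543), 89.21835327148438)
```

View pics/s13c.png

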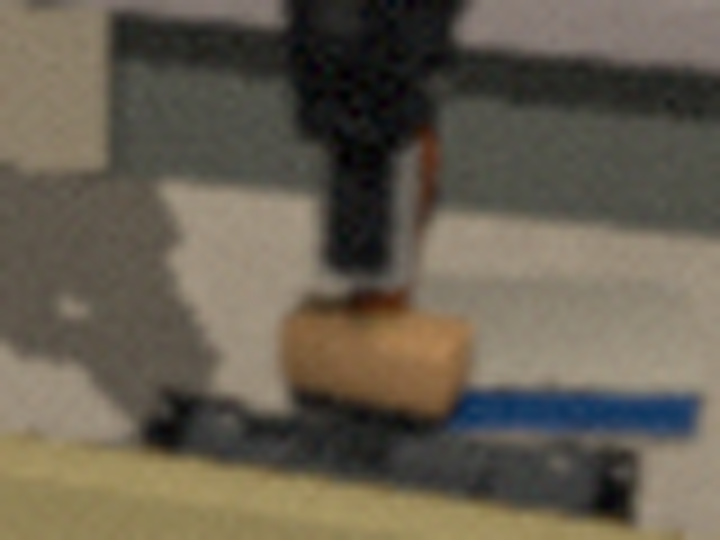

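Crop: the foot spans columns 283–470 under the finger (centre 376) and is level. That was picture 16, the last one, so I work from numbers now: fit a box to the foot's depth points over all saved frames, to find its yaw and centre in the same camera as the plate.

```bash
cat > fit.py <<'E'
from h import *
from scipy.optimize import least_squares
def foot(fr,x0,y0,zb):
    Q=[]
    for f in fr:
        c=dict(np.load(f'/tmp/{f}.npz'));P=cloud(c);I=c['img'].astype(int)
        m=(c['z_map']>0)&(abs(P[...,0]-x0)<.035)&(abs(P[...,1]-y0)<.04)&(P[...,2]>zb+.003)&(P[...,2]<zb+.026)&(I[...,0]-I[...,2]>30)
        Q.append(P[m])
    Q=np.concatenate(Q)
    def sd(p):
        a=p[3];d=Q-[p[0],p[1],zb+p[2]+.0115];l=np.c_[d[:,0]*np.cos(a)+d[:,1]*np.sin(a),-d[:,0]*np.sin(a)+d[:,1]*np.cos(a),d[:,2]]
        k=abs(l)-[.011,.021,.0115];return (np.linalg.norm(np.maximum(k,0),axis=1)+np.minimum(k.max(1),0))*1000
    best=min((least_squares(sd,[x0,y0,0,np.radians(a)],loss='soft_l1') for a in(-15,-5,5,15)),key=lambda r:r.cost)
    p=best.x;print(fr[:2],len(Q),'x %.4f y %.4f zb %.4f yaw %.1f cost %.2f'%(p[0],p[1],zb+p[2],np.degrees(p[3]),best.cost/len(Q)))
if __name__=='__main__':
    foot(['side0','s1','s2','s3','s4','s7','s8','s10','s11'],.44,.192,0)
    foot(['side0'],.44,.192,0);foot(['s11'],.44,.192,0)
    foot(['s12'],.57,.052,.09);foot(['s13'],.57,.05,.065)
    # round plate (known from the top view) in the side view, and handle in top and side views
    for f in('s8','s10','s11','s13'):
        c=dict(np.load(f'/tmp/{f}.npz'));P=cloud(c);m=(c['z_map']>0)&(abs(P[...,0]-.58)<.06)&(abs(P[...,1]-.19)<.08)&(P[...,2]>.004)&(P[...,2]<.014);q=P[m]
        if len(q)>20: print(f,len(q),'plate front x,y',q[:,0].max(),np.percentile(q[:,1],[1,99]))
E
python3 fit.py
```

```text
['side0', 's1'] 1549 x 0.4415 y 0.1921 zb -0.0004 yaw -14.1 cost 0.68
['side0'] 173 x 0.4417 y 0.1922 zb -0.0001 yaw -13.8 cost 0.60
['s11'] 174 x 0.4416 y 0.1918 zb -0.0004 yaw -16.7 cost 0.70
['s12'] 205 x 0.5713 y 0.0518 zb 0.0894 yaw -11.7 cost 0.50
['s13'] 210 x 0.5729 y 0.0499 zb 0.0651 yaw -11.2 cost 0.51
```

The fit shows the stamp's foot was yawed -14° on the table, not -5°, and is at -11.4° in the hand. That jams it in the window, which is at -1.1°. Turn +10.3° and lower again.

>>> drive_tool(
  series=[
    {"travel": [0, 0, 0], "delta_rot": [0, 0, -0.057]},
    {"travel": [0.004, -0.004, 0], "delta_rot": [0, 0, -0.057]},
    {"travel": [0.004, -0.004, 0], "delta_rot": [0, 0, -0.057]},
    {"travel": [0.004, -0.004, 0], "delta_rot": [0, 0, -0.057]},
  ],
)

```text
clock: 26.32
tool_pos: [0.57, 0.0507, 0.0922]
eef_rot: [0.65, 0.76, -0.0, 0.0]
wrist_force: [0.9, 0.3, -0.2]
width: 0.0233
```

```bash
python3 - <<'E'
from fit import *
c=snap('side','s14');c=snap('side','s15');foot(['s14','s15'],.57,.05,.065);print(sense()['tool_pos'],sense()['eef_rot']);rows(0,.01,-.02)
E
```

```text
['s14', 's15'] 412 x 0.5726 y 0.0506 zb 0.0655 yaw -1.0 cost 0.64
[0.57004975 0.05071458 0.09226192] [ 6.49533673e-01  7.60332818e-01 -1.30081585e-05  1.14774124e-04]
travel [0.049 0.008 0.1  ] rotz 0.0 toolx yaw 98.99
```

>>> drive_tool(
  series=[
    {"travel": [0, -0.003, 0.06], "delta_rot": [0, 0, 0]},
    {"travel": [0, -0.003, 0.1], "delta_rot": [0, 0, 0]},
    {"travel": [0, -0.003, 0.12], "delta_rot": [0, 0, 0]},
    {"travel": [0, -0.003, 0.135], "delta_rot": [0, 0, 0]},
    {"travel": [0, -0.003, 0.135], "delta_rot": [0, 0, 0]},
  ],
)

```text
clock: 27.05
tool_pos: [0.5694, 0.0507, 0.0651]
eef_rot: [0.649, 0.761, -0.0, -0.0]
wrist_force: [-0.8, 0.3, -0.8]
width: 0.0233
```

Below the earlier contact height with no force: it is in the window. Finish the descent.

>>> drive_tool(
  series=[
    {"travel": [0, 0, 0.012], "delta_rot": [0, 0, 0]},
    {"travel": [0, 0, 0.022], "delta_rot": [0, 0, 0]},
    {"travel": [0, 0, 0.026], "delta_rot": [0, 0, 0]},
    {"travel": [0, 0, 0.026], "delta_rot": [0, 0, 0]},
  ],
)

```text
clock: 27.55
tool_pos: [0.5694, 0.0506, 0.06]
eef_rot: [0.649, 0.761, -0.0, -0.0]
wrist_force: [-0.4, -0.6, -0.6]
width: 0.0233
```

>>> drive_tool(
  series=[
    {"travel": [0, 0, 0.002], "delta_rot": [0, 0, 0]},
    {"travel": [0, 0, 0.004], "delta_rot": [0, 0, 0]},
    {"travel": [0, 0, 0.004], "delta_rot": [0, 0, 0]},
  ],
)

```text
clock: 27.92
tool_pos: [0.5696, 0.0509, 0.0596]
eef_rot: [0.649, 0.761, 0.0, 0.0]
wrist_force: [0.3, 0.5, 2.4]
width: 0.0232
```

>>> drive_tool(
  series=[
    {"travel": [0, 0, 0], "delta_rot": [0, 0, 0]},
    {"travel": [0, 0, 0], "delta_rot": [0, 0, 0]},
    {"travel": [0, 0, 0], "delta_rot": [0, 0, 0]},
    {"travel": [0, 0, 0], "delta_rot": [0, 0, 0]},
    {"travel": [0, 0, 0], "delta_rot": [0, 0, 0]},
    {"travel": [0, 0, -0.2], "delta_rot": [0, 0, 0]},
    {"travel": [0, 0, -0.45], "delta_rot": [0, 0, 0]},
    {"travel": [0, 0, -0.55], "delta_rot": [0, 0, 0]},
    {"travel": [0.06, -0.2, -0.55], "delta_rot": [0, 0, -0.0105]},
    {"travel": [0.12, -0.4, -0.55], "delta_rot": [0, 0, -0.0105]},
    {"travel": [0.205, -0.68, -0.55], "delta_rot": [0, 0, -0.0105]},
    {"travel": [0.205, -0.68, -0.55], "delta_rot": [0, 0, -0.0105]},
    {"travel": [0.205, -0.68, -0.55], "delta_rot": [0, 0, -0.0105]},
  ],
  grip=-1,
)

```text
clock: 29.55
tool_pos: [0.4293, 0.0691, 0.1693]
eef_rot: [0.637, 0.771, 0.0, 0.001]
wrist_force: [0.4, 0.2, 0.4]
width: 0.0852
```

```bash
python3 - <<'E'
from h import *
c=snap('top','t16');c=snap('side','s16');t=sense()['tool_pos'];print(t);rows(.4284-t[0],.0698-t[1],-.018-t[2]);rects(dict(np.load('/tmp/t16.npz')))
P=cloud(c);I=c['img'].astype(int);m=(c['z_map']>0)&(abs(P[...,0]-.57)<.05)&(abs(P[...,1]-.05)<.05)&(P[...,2]>.046)&(P[...,2]<.13)&(I[...,0]-I[...,2]>25);q=P[m]
for a,b in((.046,.058),(.062,.08),(.08,.1),(.1,.13)):
    k=q[(q[:,2]>a)&(q[:,2]<b)];print(len(k),k.mean(0).round(4),k[:,2].max())
E
```

```text
[0.43011523 0.06964233 0.16954686]
travel [ 0.002 -0.01   0.938] rotz 0.0 toolx yaw 100.87
px [366. 139.] n 374 ztop 0.1140 zmax 0.1174 c 677.1 -144.6 size 191.0 11.5 ang 87.2
px [407. 161.] n 890 ztop 0.0690 zmax 0.0807 c 645.2 -265.5 size 69.6 68.7 ang 8.3
px [451. 223.] n 7132 ztop 0.1662 zmax 0.1701 c 501.4 -336.5 size 49.1 249.1 ang 89.4
px [260. 153.] n 362 ztop 0.0174 zmax 0.0219 c 671.3 59.1 size 14.2 131.7 ang 3.0
px [169. 160.] n 291 ztop 0.0482 zmax 0.0608 c 645.8 265.1 size 39.3 21.3 ang 90.0
px [247. 307.] n 32040 ztop 0.6642 zmax 0.6839 c 345.0 -18.2 size 35.1 85.5 ang 1.3
127 [0.5781 0.0521 0.0543] 0.05789194040829704
45 [0.5801 0.0518 0.0719] 0.07997352051960438
84 [0.5822 0.0528 0.0909] 0.09999040375348811
74 [0.5783 0.052  0.1059] 0.11034416195706548
```

The stamp stands upright with its top at 0.110. Grasp the ink pad.

>>> drive_tool(
  series=[
    {"travel": [0.002, -0.007, 0.3], "delta_rot": [0, 0, 0]},
    {"travel": [0.002, -0.007, 0.6], "delta_rot": [0, 0, 0]},
    {"travel": [0.002, -0.007, 0.85], "delta_rot": [0, 0, 0]},
    {"travel": [0.002, -0.007, 0.925], "delta_rot": [0, 0, 0]},
    {"travel": [0.002, -0.007, 0.925], "delta_rot": [0, 0, 0]},
    {"travel": [0.002, -0.007, 0.925], "delta_rot": [0, 0, 0]},
  ],
)

```text
clock: 30.4
tool_pos: [0.4283, 0.0704, -0.0154]
eef_rot: [0.637, 0.771, 0.001, 0.0]
wrist_force: [-0.3, -0.8, 0.2]
width: 0.0852
```

>>> drive_tool(
  series=[
    {"travel": [0, 0, 0], "delta_rot": [0, 0, 0]},
    {"travel": [0, 0, 0], "delta_rot": [0, 0, 0]},
    {"travel": [0, 0, 0], "delta_rot": [0, 0, 0]},
    {"travel": [0, 0, 0], "delta_rot": [0, 0, 0]},
    {"travel": [0, 0, 0], "delta_rot": [0, 0, 0]},
  ],
  grip=0,
)

```text
clock: 31.02
tool_pos: [0.4282, 0.0698, -0.0145]
eef_rot: [0.637, 0.771, 0.001, 0.001]
wrist_force: [-1.8, 0.1, 7.7]
width: 0.0628
```

>>> drive_tool(
  series=[
    {"travel": [0, 0, -0.2], "delta_rot": [0, 0, 0]},
    {"travel": [0, 0, -0.45], "delta_rot": [0, 0, 0]},
    {"travel": [-0.26, -0.05, -0.45], "delta_rot": [0, 0, 0]},
    {"travel": [-0.52, -0.1, -0.45], "delta_rot": [0, 0, 0.03]},
    {"travel": [-0.778, -0.148, -0.45], "delta_rot": [0, 0, 0.068]},
    {"travel": [-0.82, 0.08, -0.45], "delta_rot": [0, 0, 0.068]},
    {"travel": [-0.86, 0.3, -0.45], "delta_rot": [0, 0, 0.068]},
    {"travel": [-0.907, 0.53, -0.45], "delta_rot": [0, 0, 0.068]},
    {"travel": [-0.907, 0.53, -0.45], "delta_rot": [0, 0, 0.068]},
    {"travel": [-0.907, 0.53, -0.45], "delta_rot": [0, 0, 0.068]},
  ],
)

```text
clock: 32.28
tool_pos: [0.5649, -0.0881, 0.0742]
eef_rot: [0.715, 0.699, -0.0, -0.0]
wrist_force: [-0.8, -0.4, -0.7]
width: 0.0625
```

```bash
python3 - <<'E'
from h import *
c=snap('side','s17');s=sense();t=s['tool_pos'];print(t,s['width']);rows(.5664-t[0],-.0887-t[1],-.0145-t[2])
P=cloud(c);I=c['img'].astype(int);m=(c['z_map']>0)&(abs(P[...,0]-.57)<.06)&(abs(P[...,1]+.089)<.07)&(P[...,2]>.06)&(P[...,2]<.12)
q=P[m];print(len(q),'y',np.percentile(q[:,1],[1,99]).round(4),'z',np.percentile(q[:,2],[0,1,5,50,95]).round(4))
b=q[(I[m][:,2]-I[m][:,0]>40)];print('blue',len(b),b.min(0).round(4),b.max(0).round(4))
E
```

```text
[ 0.56440618 -0.08827075  0.07418651] 0.062430956732040674
travel [-0.002  0.011  0.443] rotz 0.0 toolx yaw 88.71
764 y [-0.1324 -0.0418] z [0.0868 0.0889 0.0909 0.1035 0.1151]
blue 101 [ 0.5929 -0.1306  0.0899] [ 0.6008 -0.045   0.1003]
```

Pad held whole (blue base included), y from -0.132 to -0.042 and about level. Lower it.

>>> drive_tool(
  series=[
    {"travel": [0, 0.008, 0.2], "delta_rot": [0, 0, 0]},
    {"travel": [0, 0.008, 0.38], "delta_rot": [0, 0, 0]},
    {"travel": [0, 0.008, 0.42], "delta_rot": [0, 0, 0]},
    {"travel": [0, 0.008, 0.435], "delta_rot": [0, 0, 0]},
    {"travel": [0, 0.008, 0.435], "delta_rot": [0, 0, 0]},
  ],
)

```text
clock: 32.95
tool_pos: [0.5681, -0.0882, -0.0115]
eef_rot: [0.715, 0.699, 0.001, 0.001]
wrist_force: [0.6, 0.2, -0.5]
width: 0.0625
```

>>> drive_tool(
  series=[
    {"travel": [0, 0, 0.004], "delta_rot": [0, 0, 0]},
    {"travel": [0, 0, 0.008], "delta_rot": [0, 0, 0]},
    {"travel": [0, 0, 0.008], "delta_rot": [0, 0, 0]},
  ],
)

```text
clock: 33.33
tool_pos: [0.5674, -0.0883, -0.0141]
eef_rot: [0.715, 0.699, 0.0, 0.0]
wrist_force: [0.7, -0.9, -0.1]
width: 0.0626
```

>>> drive_tool(
  series=[
    {"travel": [0, 0, 0.002], "delta_rot": [0, 0, 0]},
    {"travel": [0, 0, 0.002], "delta_rot": [0, 0, 0]},
    {"travel": [0, 0, 0.002], "delta_rot": [0, 0, 0]},
    {"travel": [0, 0, 0.002], "delta_rot": [0, 0, 0]},
    {"travel": [0, 0, -0.2], "delta_rot": [0, 0, 0]},
    {"travel": [0, 0, -0.5], "delta_rot": [0, 0, 0]},
    {"travel": [0, 0, -0.8], "delta_rot": [0, 0, 0]},
    {"travel": [-0.05, -0.1, -1], "delta_rot": [0, 0, 0]},
    {"travel": [-0.2, -0.4, -1], "delta_rot": [0, 0, 0]},
    {"travel": [-0.4, -0.6, -1], "delta_rot": [0, 0, 0]},
    {"travel": [-0.7, -0.8, -1], "delta_rot": [0, 0, 0]},
    {"travel": [-0.9, -0.8, -1], "delta_rot": [0, 0, 0]},
    {"travel": [-0.9, -0.8, -1], "delta_rot": [0, 0, 0]},
  ],
  grip=-1,
)

```text
clock: 34.95
tool_pos: [0.4015, -0.2691, 0.1854]
eef_rot: [0.718, 0.696, -0.0, 0.0]
wrist_force: [0.8, 1.2, -0.8]
width: 0.0854
```

```bash
python3 - <<'E'
from fit import *
print(sense()['tool_pos'])
c=snap('top','t18');rects(c,box=(.25,.68,-.3,.4))
P=cloud(c);I=c['img'].astype(int)
J=(abs(P[...,0]-.57)<.04)&(abs(P[...,1]-.049)<.055)
q=P[J&(P[...,2]>.09)];print('handle top',len(q),q.mean(0))
q=P[J&(P[...,2]>.0415)&(P[...,2]<.0475)&(I.min(-1)>45)&(I[...,0]-I[...,2]<25)];print('plate z',np.percentile(q[:,2],[5,50,95]))
for s in((1,1),(1,-1),(-1,1),(-1,-1)):
    k=q[((q[:,0]-.5703)*s[0]>.017)&((q[:,1]-.0506)*s[1]>.02)];print(s,len(k),'z %.4f'%np.median(k[:,2]))
c=snap('side','s18');foot(['s18'],.57,.05,.033)
P=cloud(c);I=c['img'].astype(int);m=(c['z_map']>0)&(abs(P[...,0]-.57)<.05)&(abs(P[...,1]-.05)<.05)&(P[...,2]>.046)&(P[...,2]<.13)&(I[...,0]-I[...,2]>25);q=P[m]
for a,b in((.062,.08),(.08,.1),(.1,.13)):
    k=q[(q[:,2]>a)&(q[:,2]<b)];print(len(k),k.mean(0).round(4),k[:,2].max())
E
```

```text
[ 0.40152183 -0.26906112  0.18544321]
px [366. 139.] n 372 ztop 0.1142 zmax 0.1170 c 674.6 -150.2 size 181.6 12.1 ang 89.3
px [407. 161.] n 895 ztop 0.0693 zmax 0.0805 c 644.9 -264.8 size 67.5 69.0 ang 86.9
px [260. 153.] n 362 ztop 0.0173 zmax 0.0206 c 671.6 59.1 size 13.5 131.8 ang 3.0
px [169. 160.] n 294 ztop 0.0488 zmax 0.0598 c 645.4 264.6 size 40.6 21.1 ang 89.4
px [264. 197.] n 2260 ztop 0.0461 zmax 0.1130 c 568.4 50.0 size 118.1 78.9 ang 88.4
px [202. 194.] n 991 ztop 0.0131 zmax 0.0166 c 572.0 189.7 size 100.8 60.3 ang 88.2
px [324. 198.] n 1150 ztop 0.0185 zmax 0.0214 c 567.6 -87.3 size 90.7 64.5 ang 88.9
px [509. 288.] n 10620 ztop 0.5762 zmax 0.5905 c 392.3 -219.2 size 13.9 121.8 ang 81.4
handle top 119 [0.56901547 0.05063354 0.10825759]
plate z [0.04217681 0.04429875 0.04650695]
(1, 1) 80 z 0.0443
(1, -1) 66 z 0.0444
(-1, 1) 91 z 0.0443
(-1, -1) 86 z 0.0444
['s18'] 137 x 0.5726 y 0.0500 zb 0.0326 yaw -0.9 cost 0.72
52 [0.5797 0.0523 0.0714] 0.07927349352877305
83 [0.5817 0.0528 0.0909] 0.09994031496761935
74 [0.5784 0.0521 0.1059] 0.11005942794782075
```

All checks agree, so I'm handing it in.

```bash
python3 -c "
from rig import *
print(job_done(), sense()['clock'], sense()['wrist_force'])"
```

```text
the job is handed in; nothing more can be done
the job is handed in; nothing more can be done
```

The changeover is done and handed in at about 35 s of the 106 s allowed; no verdict was reported.

Last checks, from both cameras with the arm clear:

| Item | Result |
|---|---|
| Carton | In the nest, flat, paper up. Its centre was not measured after placing; the tool was within 1 mm of the jig's centre when it let go. |
| Oblong-window plate | Level to 0.1 mm at all four corners, about 1–1.5 mm off the jig's centre. |
| Stamp | Upright in the window, underside at about 33 mm, top at about 110 mm, lined up with the plate. |
| Round-window plate | Flat, 25 mm from the jig's left edge, about 1 mm off level, square to within 0.5°. |
| Ink pad | Flat and closed, 26 mm from the jig's right edge, about 1 mm off level, square to within 0.5°. |
| Counter, cup and pen | Within about 1 mm of where they started. |

Three things disagreed along the way:
- **Tool height:** the fingertips sat about 38 mm higher than the reported tool position and the text implied. A harmless empty closing at the text's height showed the camera was right, and I worked from its heights after that.
- **Stamp:** my first reading of its foot's angle was wrong (-5° instead of -14°). It met the plate's rim once at 28 N. I raised it, measured again, turned it 10° and it went in freely.
- **Remaining difference:** the two cameras disagree by 2–3 mm on the stamp's x position, which is inside the tolerance.

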